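# Fetch the secateurs from behind the pots

### The arm

A 6-joint arm with a two-finger parallel gripper is mounted at the origin on the work surface; the furniture and walls round the work are solid. World frame = base frame: x ahead of the robot, y to its left, z up, the work surface at z = 0. Lengths are in m, angles in rad, forces in N, time in s.
With the tool pointing down it reaches from about 0.35 to 0.85 m from the base axis. Payload 8.1 kg.
Tool frame: the origin (TCP) lies at the very end of the fingers, on their centre line; the grasp point (between the pads) lies 19 mm behind it; z points along the fingers, y is the direction in which the jaws open and shut (so a half turn about z gives the same grasp; the last joint's range is limited). The gripper opens to 93 mm and grips with 3 to 60 N. Pads are 15 mm wide; open, the fingers measure 128 mm over their backs; the gripper's body (75 mm by 188 mm) begins 65 mm behind the grasp point.
Start: joints at [-1.328, 0.13, 1.488, -0, 1.523, -0.085], TCP at [0.193, -0.568, 0.219] pointing down, gripper open.
Joint ranges: [-2.96, 2.96], [-0.89, 2.26], [0.02, 2.5], [-1.34, 4.48], [0, 2.73], [-2.66, 2.66]. Speed limits (rad/s): [2.39, 2.39, 2.79, 3.14, 3.14, 3.14].

### API

Orientations are given as a rotation vector (axis times angle).
In Python, from plant import read_state, read_camera, close_job gives the robot as it stands.
- The arm moves only by the tool jog_arm, never from a script. Its argument "motion" is one flat list of numbers, 7 for each row, row after row: the opening, from 0 (shut) to 1 (fully open), then the shift along the tool's x, y, z scaled (see below), then the turn, a rotation vector about the tool's x, y, z scaled (see below). A call has 1 to 8 rows; each row is the pose to reach, as a shift and turn from the pose measured when the call began, along the tool's axes at that moment; what a row does not reach only later rows make up. The controller multiplies each number of a shift by 0.5 m and each number of a turn by 90 degrees. A row lasts 1/10 s, in which the tool goes at most 50 mm and 8.59 degrees, less where a joint would pass 70% of its speed; a pose out of reach is approached as far as the arm can. A call with a number of a shift or a turn outside -1 to 1 is refused whole. A call with a gripper value outside its range is refused whole. The fingers move at their own pace and stop on an object; "grip_force" is the grip in N (left out, the last holds). Time passes only in rows, so rows that repeat a pose let the fingers close. It gives the time, the measured TCP pose, the force and the opening at its end, in the units of the state.
- read_state(): the state, without advancing time (a new reading comes with each control period).
- read_camera(name): name is "scene" or "top"; returns a dict with "frame" (400x640x3 uint8, red, green, blue), "vertical_fov" (degrees; the focal length in pixels is half the picture's height over the tangent of half this angle, whatever the lens; pixels are square), "cx", "cy" (the principal point, pixels), "world_from_camera" (4x4, takes a point from camera to world coordinates). Camera axes: x right, y down, z forward; pixel columns grow to the right and rows downward; lengths in m; the calibration is good to about 2 mm. A picture is of the moment at which its call begins. There is no depth.
- close_job(): hands the job in, once; it reports no verdict.
The state is a dict: "t": time; "q": joint angles; "dq": joint speeds; "joint_torque": joint torques, N m; "tool_pos": TCP position; "orientation": TCP orientation; "force": force on the tool from outside, world axes, zero at the start; "wrist_torque": the same for the moment, N m; "opening": finger opening in m.
Only numpy, scipy, OpenCV 4.12 (cv2) and the standard library are available. Lean on these libraries where they do the work, as an engineer would, in place of code of your own. Each camera call takes 0.05 s, during which the arm holds its last target.

### The job

The secateurs lie at the back of the plywood stand, behind a stack of pots and a bottle. First set both the pots and the bottle aside, upright, in the slatted wooden side tray; then lay the secateurs lengthwise along the middle of the steel tool tray; and last put the pots and the bottle back upright, each centred on the ring of the stand where it stood at the start. Leave the tin and the roll of tape alone.

Things in the scene. Friction and masses are not known exactly. Their poses are not given: they have to be found in the camera images.
- stand: Fixed plywood board, 250 (its x) x 290 (its y) mm, 12 mm thick; origin at the centre of its underside, x away from the robot at yaw 0, z up. Near its far (+x) edge runs a rail 16 mm thick, top 42 mm above the bench, inner face at x = +109 mm. In front two thin dark rings (78 mm diameter, drawn flush, not raised) mark the seats; the secateurs lie on the board between the seats and the rail, around x = +32 mm, about along the board's y.
- seat_left (a point): Centre of the left ring, on the board's top face (12 mm above the bench), at x = -60, y = +75 mm in the stand's frame. Either the pots or the bottle stands on it at the start.
- seat_right (a point): Centre of the right ring, on the board's top face, at x = -60, y = -75 mm in the stand's frame. The other of the two stands on it.
- side_tray: Fixed low slatted wooden tray, 256 (its x) x 158 (its y) mm outside, 240 x 142 mm inside, rim 18 mm high; its floor lies 8 mm above the bench. Origin at the centre of its underside, z up. Room for the pots and the bottle one behind the other along its x, e.g. at x = +55 and -55 mm. It stands to the robot's left or right; the tool tray is on the other side.
- tool_tray: Fixed shallow bare steel tray with a smooth rim and four thin dark beads along its floor, 248 (its x) x 158 (its y) mm outside, 240 x 150 mm inside, rim 18 mm high; its floor lies 6 mm above the bench. Origin at the centre of its underside, long axis x, z up.
- secateurs: Loose secateurs (pruning shears) with red handles, closed and rigid (the jaws do not move), lying flat, 191 mm long along their y, 17 mm high, 240 g nominal. Origin at the underside, halfway along the length and between the handles; blades toward -y (tip at y = -95 mm), handle ends at y = +95 mm; z up. Width over both handles along x: 43 mm at y = 0, 54 mm at y = +20 (centre of mass; good place to grip across both handles), 67 mm at y = +60 mm.
- pot_stack: Loose upright stack of nested terracotta-brown plastic pots, round, 161 mm high, to be gripped as a cylinder 63 mm in diameter near the top (visible rim 70 mm), 80 g nominal. Origin at the centre of the underside, z up.
- bottle: Loose upright round bottle with a green screw cap, 193 mm high, 62 mm in diameter, cap 37 mm in diameter from 163 to 193 mm up, shoulder just below it; 430 g nominal. Origin at the centre of the underside, z up. Grasp it by the cap or by the upper body.
- tin: Bystander: loose food tin, 75 mm in diameter, 58 mm high, on the bench behind the work at the left. Origin at the centre of the underside. Not to be moved.
- tape: Bystander: loose roll of tape lying flat, 98 mm in diameter, 25 mm high, on the bench behind the work at the right. Origin at the centre of the underside. Not to be moved.
There are look-alikes about, which are no part of the job. Of the things like the secateurs, leave any that is green or pink; of the rest the smaller one is meant.

How it is judged:
On the way, in this order (a step that is already met when the one before it is completed fails the run):
1. the pots and the bottle both stand upright and released in the side tray, the secateurs still lying on the stand (x of pot_stack in the frame of side_tray between -0.11 and 0.11 m and y of pot_stack in the frame of side_tray between -0.06 and 0.06 m and z of each of pot_stack, bottle in the frame of side_tray below 0.014 m and angle between each of pot_stack, bottle's own z axis and vertical below 0.1 rad and linear speed of each of pot_stack, bottle below 0.03 m/s and contact force between the fingers and pot_stack below 0.2 N and x of bottle in the frame of side_tray between -0.11 and 0.11 m and y of bottle in the frame of side_tray between -0.06 and 0.06 m and contact force between the fingers and bottle below 0.2 N and x of secateurs in the frame of stand between -0.02 and 0.09 m and z of secateurs in the frame of stand below 0.02 m and distance of secateurs from where it was at the start of the episode below 0.04 m), for 0.2 s.
2. the secateurs lie released, lengthwise along the middle of the tool tray, the pots and the bottle still in the side tray (x of secateurs in the frame of tool_tray between -0.035 and 0.035 m and y of secateurs in the frame of tool_tray between -0.02 and 0.02 m and z of secateurs in the frame of tool_tray below 0.014 m and angle between the y axis of secateurs and the x axis of tool_tray, either way round below 0.2 rad and angle between secateurs's own z axis and vertical below 0.25 rad and linear speed of each of secateurs, pot_stack, bottle below 0.03 m/s and contact force between the fingers and secateurs below 0.2 N and x of pot_stack in the frame of side_tray between -0.11 and 0.11 m and y of pot_stack in the frame of side_tray between -0.06 and 0.06 m and z of each of pot_stack, bottle in the frame of side_tray below 0.014 m and angle between each of pot_stack, bottle's own z axis and vertical below 0.1 rad and contact force between the fingers and pot_stack below 0.2 N and x of bottle in the frame of side_tray between -0.11 and 0.11 m and y of bottle in the frame of side_tray between -0.06 and 0.06 m and contact force between the fingers and bottle below 0.2 N), for 0.2 s.
At the end, for the whole second after the job is handed in: The secateurs lie at rest in the tool tray, along the tray's long axis within 0.2 rad (either way round), their middle within 35 mm lengthwise and 20 mm crosswise of the tray's centre; the pots and the bottle stand upright, released and at rest, each within 15 mm of where it stood at the start (x of secateurs in the frame of tool_tray between -0.035 and 0.035 m and y of secateurs in the frame of tool_tray between -0.02 and 0.02 m and z of secateurs in the frame of tool_tray below 0.014 m and angle between the y axis of secateurs and the x axis of tool_tray, either way round below 0.2 rad and angle between secateurs's own z axis and vertical below 0.25 rad and linear speed of each of secateurs, pot_stack, bottle below 0.03 m/s and contact force between the fingers and secateurs below 0.2 N and distance of each of pot_stack, bottle from where it was at the start of the episode below 0.015 m and angle between each of pot_stack, bottle's own z axis and vertical below 0.1 rad and contact force between the fingers and pot_stack below 0.2 N and contact force between the fingers and bottle below 0.2 N); the robot touches nothing.
It fails at once if the pots or the bottle tipped over (angle between any of pot_stack, bottle's own z axis and vertical above 0.5 rad).
It fails at once if the tin or the tape moved by more than 20 mm (distance of any of tin, tape from where it was at the start of the episode above 0.02 m).
It also fails if it takes over 120 s, if anything falls off the work surface, if the arm or the gripper's body presses on something with over 40 N, if the wrist force passes 120 N, or if a joint passes its speed limit or range.

## Working session

There is one attempt and no reset: what is moved stays moved. The work goes in short steps, Python scripts to look and compute and a tool call to move; the robot and the scene stay as the last step left them, time stands still between calls to the robot, and variables do not carry over. Pictures are saved under pics/ and viewed, and the job is handed in when it is done.

Besides the shell and the picture viewer there is one more tool, called after "Call:" as name(argument=value, ...) on one line, values as JSON. jog_arm: Moves the arm, as the interface text tells. Its arguments: {"type":"object","properties":{"motion":{"type":"array","items":{"type":"number"}},"grip_force":{"type":"number"}},"required":["motion"]}

```bash
ls; mkdir -p pics
cat > h.py <<'E'
import numpy as np,cv2
from plant import read_state, read_camera
def snap(n,name):
    c=read_camera(n); cv2.imwrite(f'pics/{name}.png',c['frame'][:,:,::-1]); np.save(f'pics/{name}.npy',c,allow_pickle=True); return c
def load(name): return np.load(f'pics/{name}.npy',allow_pickle=True).item()
def ray(c,u,v):
    f=c['frame'].shape[0]/2/np.tan(np.radians(c['vertical_fov'])/2)
    T=np.array(c['world_from_camera']); d=T[:3,:3]@np.array([(u-c['cx'])/f,(v-c['cy'])/f,1]); return T[:3,3],d
def at(c,u,v,z):
    o,d=ray(c,u,v); return o+d*(z-o[2])/d[2]
def proj(c,p):
    f=c['frame'].shape[0]/2/np.tan(np.radians(c['vertical_fov'])/2)
    T=np.array(c['world_from_camera']); q=T[:3,:3].T@(np.array(p)-T[:3,3]); return f*q[0]/q[2]+c['cx'],f*q[1]/q[2]+c['cy']
def crop(name,x0,y0,x1,y1,k,out):
    i=load(name)['frame'][y0:y1,x0:x1,::-1]; cv2.imwrite(f'pics/{out}.png',cv2.resize(i,None,fx=k,fy=k,interpolation=cv2.INTER_CUBIC))
E
python3 - <<'E'
from h import *
for n in('scene','top'):
    c=snap(n,n+'0'); print(c['vertical_fov'],c['cx'],c['cy'],np.round(c['world_from_camera'],3))
print(read_state())
E
```

```text
pics
43.74969245111639 315.49857057595443 193.62011532442602 [[ 0.883 -0.241  0.404 -0.337]
 [-0.47  -0.471  0.747 -1.623]
 [ 0.01  -0.849 -0.529  1.081]
 [ 0.     0.     0.     1.   ]]
44.153666804357435 320.6050244997654 194.53725368008816 [[-0.007 -0.977  0.215  0.117]
 [-1.     0.007  0.003 -0.117]
 [-0.004 -0.215 -0.977  1.581]
 [ 0.     0.     0.     1.   ]]
{'t': 0.1, 'q': array([-1.32838051e+00,  1.31111858e-01,  1.48917202e+00, -1.90939045e-05,
        1.52302190e+00, -8.54026435e-02]), 'dq': array([ 0.00019101, -0.00039593, -0.00301457, -0.00061867,  0.00028741,
        0.00050671]), 'joint_torque': array([ 1.81086238e-03, -5.61337852e+01, -4.93097162e+01,  7.71661894e-02,
        2.91392725e-02, -8.22114089e-05]), 'tool_pos': array([ 0.19307299, -0.56753074,  0.2176758 ]), 'orientation': array([-3.09780194e+00, -5.12356397e-01,  2.40776341e-04]), 'force': array([-0.03511428, -0.34037218, -0.609043  ]), 'wrist_torque': array([0.01643878, 0.03394598, 0.00884562]), 'opening': 0.0933702669683545}
```

View pics/scene0.png

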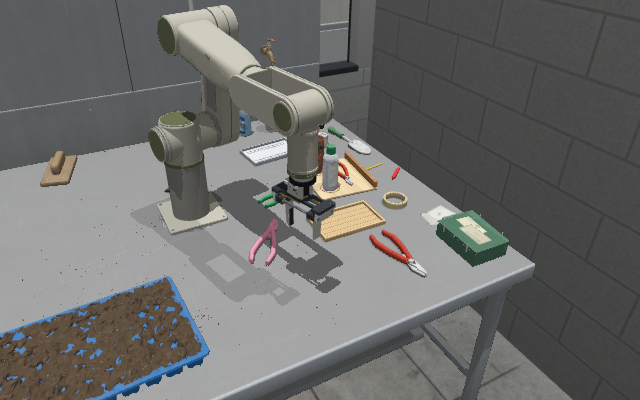

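View pics/top0.png

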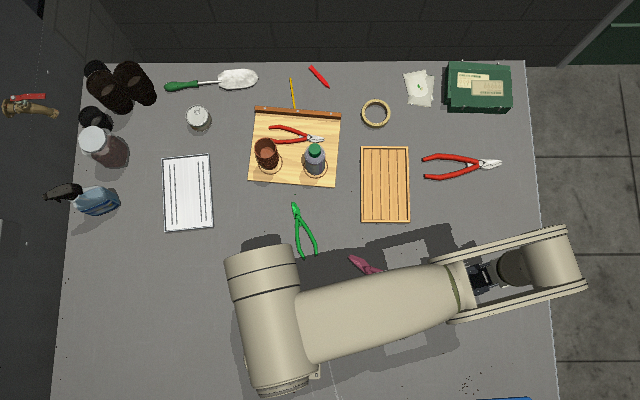

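Four things could pass for the secateurs, at these top-camera pixels: red on the stand (297,134), a bigger red pair (460,165), green (304,230) and pink (365,265). By the description I choose the smaller red pair on the stand. The pots are at (266,150) on the left seat, the bottle at (314,155) on the right seat, the side tray on the right (385,184) and the tool tray on the left (187,192). The lookalike food tin is at (198,118) and the tape at (376,112).

Run:
```python
from h import *
crop('top0',235,95,355,195,6.5,'c1')
crop('top0',150,140,425,240,2.9,'c2')
```

```text
(no output)
```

View pics/c1.png

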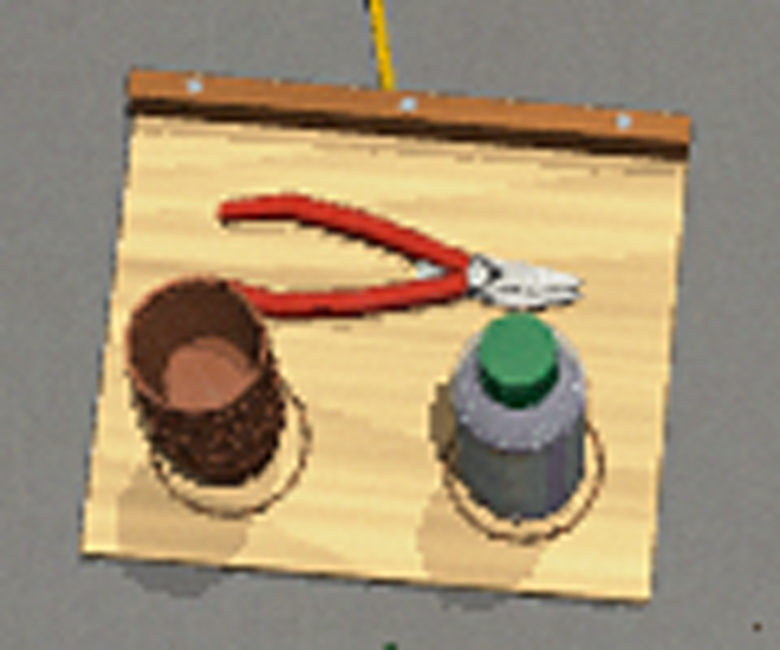

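View pics/c2.png

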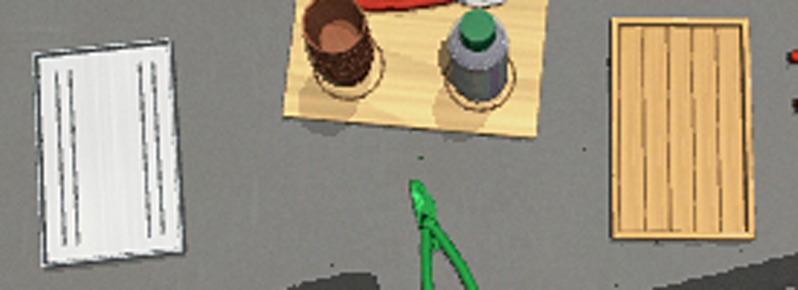

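Run:
```python
from h import *
from scipy.optimize import least_squares
c=load('top0')
P=lambda u,v,z:at(c,235+u/6.5,95+v/6.5,z)[:2]
Q=lambda u,v,z:at(c,150+u/2.9,140+v/2.9,z)[:2]
def fit(loc,w):
    loc=np.array(loc);w=np.array(w)
    def T(p):
        R=np.array([[np.cos(p[2]),-np.sin(p[2])],[np.sin(p[2]),np.cos(p[2])]]); return loc@R.T+p[:2]
    r=least_squares(lambda p:(T(p)-w).ravel(),[*w.mean(0),0]); print(np.round(r.x,4),'res mm',np.round((T(r.x)-w)*1000,1).tolist()); return r.x
print('stand');s=fit([(-.125,.145),(-.125,-.145),(.125,.145),(.125,-.145)],[P(80,553,.012),P(650,600,.012),P(130,70,.042),P(690,118,.042)])
R=np.array([[np.cos(s[2]),-np.sin(s[2])],[np.sin(s[2]),np.cos(s[2])]])
for n,q in (('seatL',(-.06,.075)),('seatR',(-.06,-.075))):
    print(n,R@q+s[:2])
print('ringL',P(228,445,.012),'ringR',P(524,470,.012))
print('pot',P(200,345,.173),'cap',P(517,348,.205))
print('side');fit([(.128,.079),(.128,-.079),(-.128,-.079),(-.128,.079)],[Q(613,18,.018),Q(750,18,.018),Q(755,238,.018),Q(612,240,.018)])
print('tool');fit([(.124,.079),(.124,-.079),(-.124,-.079),(-.124,.079)],[Q(33,55,.018),Q(170,40,.018),Q(184,252,.018),Q(45,266,.018)])
print('sec tip',P(581,288,.02),'hend',P(222,210,.02),'pivot',P(482,276,.027))
for q in [(.032,0)]: print('sec nominal',R@q+s[:2])
st=read_state();from scipy.spatial.transform import Rotation as RR
print(RR.from_rotvec(st['orientation']).as_matrix().round(3))
```

```text
stand
[ 0.6233 -0.0276 -0.0951] res mm [[-0.8, 0.9], [-1.8, -0.5], [0.8, 1.0], [1.8, -1.4]]
seatL [0.5707349 0.0527142]
seatR [ 0.55649018 -0.09660789]
ringL [0.56951023 0.0538252 ] ringR [ 0.55516999 -0.0966069 ]
pot [0.57091664 0.0499243 ] cap [ 0.55807053 -0.09619527]
side
[ 0.4965 -0.3237 -0.019 ] res mm [[1.1, 1.6], [-0.6, 0.2], [-2.3, -0.9], [1.8, -0.9]]
tool
[0.4727 0.3212 0.1081] res mm [[1.4, 0.7], [1.9, -1.0], [-0.4, -2.0], [-2.9, 2.4]]
sec tip [ 0.64914861 -0.12627012] hend [0.69273702 0.05798617] pivot [ 0.6535839  -0.07585565]
sec nominal [ 0.65519676 -0.03068361]
[[ 0.947  0.322 -0.   ]
 [ 0.322 -0.947  0.002]
 [ 0.    -0.002 -1.   ]]
```

```bash
cat >> h.py <<'E'
from scipy.spatial.transform import Rotation as RR
def go(x,y,z,yaw=None):
    "numbers for a row reaching the TCP pose (tool down, tool x at yaw)"
    s=read_state(); R=RR.from_rotvec(s['orientation']).as_matrix(); p=s['tool_pos']
    y0=np.arctan2(R[1,0],R[0,0]); yaw=y0 if yaw is None else yaw
    Rt=np.array([[np.cos(yaw),np.sin(yaw),0],[np.sin(yaw),-np.cos(yaw),0],[0,0,-1]])
    d=R.T@(np.array([x,y,z])-p)/.5; r=RR.from_matrix(R.T@Rt).as_rotvec()/(np.pi/2)
    print('shift',d.round(4),'turn',r.round(4),'| now',p.round(4),'yaw',round(y0,3),'open',round(s['opening'],4),'t',round(s['t'],2),'F',s['force'].round(1))
E
python3 - <<'E'
from h import *
go(.36,-.40,.28,0)
go(.557,-.0965,.28,0)
E
```

```text
shift [ 0.424  -0.2099 -0.1242] turn [-1.100e-03  1.000e-04  2.087e-01] | now [ 0.1931 -0.5675  0.2177] yaw 0.328 open 0.0934 t 0.1 F [-0.  -0.3 -0.6]
shift [ 0.9924 -0.6578 -0.1234] turn [-1.100e-03  1.000e-04  2.087e-01] | now [ 0.1931 -0.5675  0.2177] yaw 0.328 open 0.0934 t 0.1 F [-0.  -0.3 -0.6]
```

Call:
jog_arm(motion=[1,0.1,-0.05,-0.1235,0,0,0.05,1,0.25,-0.15,-0.1235,0,0,0.1,1,0.992,-0.658,-0.1235,-0.001,0,0.2087,1,0.992,-0.658,-0.1235,-0.001,0,0.2087,1,0.992,-0.658,-0.1235,-0.001,0,0.2087,1,0.992,-0.658,-0.1235,-0.001,0,0.2087,1,0.992,-0.658,-0.1235,-0.001,0,0.2087,1,0.992,-0.658,-0.1235,-0.001,0,0.2087])

```text
t: 0.9
tool_pos: [0.4278, -0.2661, 0.2739]
orientation: [-3.141, 0.0, 0.001]
force: [0.7, -0.8, 0.1]
opening: 0.0926
```

```bash
python3 -c "
from h import *
go(.557,-.0965,.28,0)"
```

```text
shift [ 0.2582 -0.3394 -0.0122] turn [-0.0001  0.0002 -0.0002] | now [ 0.4278 -0.2661  0.2739] yaw -0.0 open 0.0926 t 0.9 F [ 0.7 -0.8  0.1]
```

Call:
jog_arm(motion=[1,0.258,-0.339,-0.012,0,0,0,1,0.258,-0.339,-0.012,0,0,0,1,0.258,-0.339,-0.012,0,0,0,1,0.258,-0.339,-0.012,0,0,0,1,0.258,-0.339,-0.012,0,0,0,1,0.258,-0.339,-0.012,0,0,0,1,0.258,-0.339,-0.012,0,0,0])

```text
t: 1.6
tool_pos: [0.5564, -0.0972, 0.2794]
orientation: [3.141, 0.0, -0.003]
force: [1.2, 0.7, 0.6]
opening: 0.0932
```

```bash
python3 -c "
from h import *
go(.557,-.0965,.178,0)
snap('scene','s1');crop('s1',230,90,430,240,4,'s1c')"
```

```text
shift [ 0.0016 -0.0013  0.2028] turn [0.0001 0.0011 0.0001] | now [ 0.5564 -0.0972  0.2794] yaw 0.0 open 0.0932 t 1.6 F [1.2 0.7 0.6]
```

View pics/s1c.png

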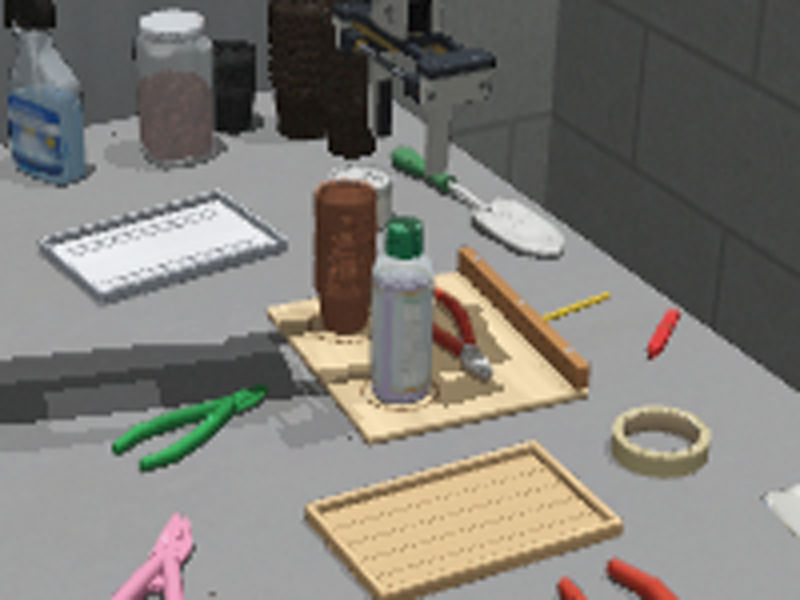

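The picture shows the open gripper above the bottle, whose cap is at (331,147) in the scene image. I'll check the two object positions against this second view before going down.

```bash
python3 -c "
from h import *
c=load('s1')
print(at(c,230+405/4,90+224/4,.205),at(c,230+346/4,90+187/4,.173))
for p in [(.557,-.0965,.205),(.5705,.0515,.173),(.5564,-.0972,.2794)]: print((np.array(proj(c,p))-[230,90])*4)
"
```

```text
[ 0.55354123 -0.10164937  0.205     ] [0.5735374  0.05798721 0.173     ]
[405.47381315 221.20290217]
[346.36126918 189.93970339]
[407.38249878 152.26467468]
```

Call:
jog_arm(motion=[1,0.0016,-0.001,0.06,0,0.001,0,1,0.0016,-0.001,0.12,0,0.001,0,1,0.0016,-0.001,0.12,0,0.001,0])

```text
t: 1.95
tool_pos: [0.5535, -0.0982, 0.2148]
orientation: [-3.14, 0.005, 0.012]
force: [0.1, -0.4, -1.1]
opening: 0.0932
```

```bash
python3 -c "
from h import *
go(.557,-.0965,.178,0)"
```

```text
shift [ 0.0076 -0.0033  0.0735] turn [-0.001   0.0048 -0.0022] | now [ 0.5535 -0.0982  0.2148] yaw -0.003 open 0.0932 t 1.95 F [ 0.1 -0.4 -1.1]
```

Call:
jog_arm(motion=[1,0.0076,-0.0033,0.03,0,0.0048,-0.002,1,0.0076,-0.0033,0.055,0,0.0048,-0.002,1,0.0076,-0.0033,0.0735,0,0.0048,-0.002,1,0.0076,-0.0033,0.0735,0,0.0048,-0.002,1,0.0076,-0.0033,0.0735,0,0.0048,-0.002])

```text
t: 2.45
tool_pos: [0.5571, -0.0968, 0.1787]
orientation: [-3.14, 0.001, -0.001]
force: [0.2, -0.8, 0.1]
opening: 0.0933
```

```bash
python3 -c "
from h import *
go(.557,-.0965,.178,0)"
```

```text
shift [-0.0003 -0.0005  0.0013] turn [-0.0009 -0.0003 -0.0003] | now [ 0.5571 -0.0968  0.1787] yaw -0.001 open 0.0933 t 2.45 F [ 0.2 -0.8  0.1]
```

Close on the cap.

Call:
jog_arm(motion=[0.5,0,0,0,0,0,0,0.42,0,0,0,0,0,0,0.3,0,0,0,0,0,0,0.3,0,0,0,0,0,0,0.3,0,0,0,0,0,0,0.3,0,0,0,0,0,0,0.3,0,0,0,0,0,0,0.3,0,0,0,0,0,0], grip_force=25)

```text
t: 3.25
tool_pos: [0.5571, -0.0966, 0.1787]
orientation: [-3.14, 0.001, -0.001]
force: [-0.5, 1.5, -0.5]
opening: 0.0364
```

```bash
python3 -c "
from h import *
go(.557,-.0965,.240,0)"
```

```text
shift [-0.0002 -0.0005 -0.1227] turn [-0.001  -0.0003 -0.0003] | now [ 0.5571 -0.0966  0.1787] yaw -0.0 open 0.0364 t 3.25 F [-0.5  1.5 -0.5]
```

Call:
jog_arm(motion=[0.3,0,0,-0.02,0,0,0,0.3,0,0,-0.05,0,0,0,0.3,0,0,-0.09,0,0,0,0.3,0,0,-0.13,0,0,0,0.3,0,0,-0.14,0,0,0,0.3,0,0,-0.14,0,0,0], grip_force=35)

```text
t: 3.85
tool_pos: [0.5579, -0.097, 0.2503]
orientation: [-3.141, 0.001, -0.005]
force: [-0.6, -0.6, -4.9]
opening: 0.0362
```

```bash
python3 -c "
from h import *
go(.4415,-.3227,.245,0)
c=snap('scene','s2');crop('s2',230,90,430,240,4,'s2c')"
```

```text
shift [-0.2326  0.4515  0.0095] turn [-0.0006 -0.0019 -0.0003] | now [ 0.5579 -0.097   0.2503] yaw -0.001 open 0.0362 t 3.85 F [-0.6 -0.6 -4.9]
```

View pics/s2c.png

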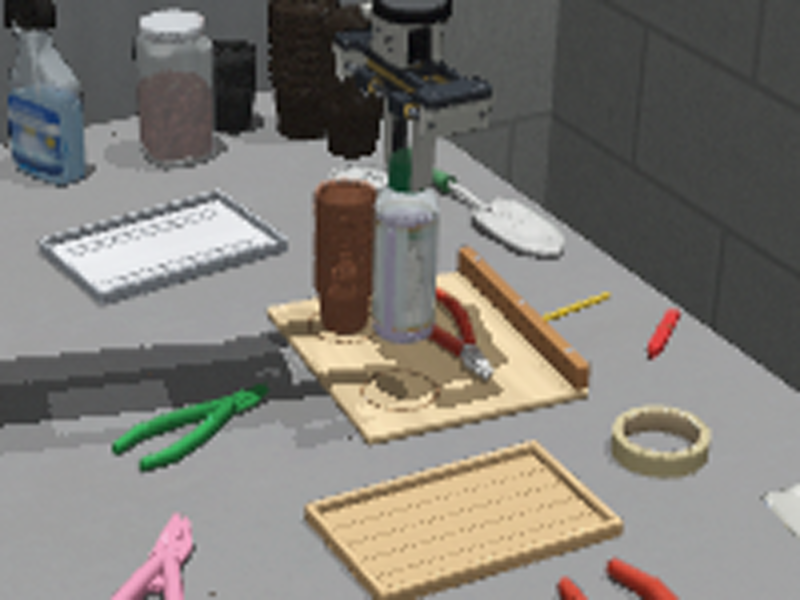

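The bottle hangs from its cap, lifted clear of the ring, and looks upright. Now I'll carry it across.

Call:
jog_arm(motion=[0.3,-0.015,0.03,0.005,0,-0.001,0,0.3,-0.05,0.1,0.0095,0,-0.002,0,0.3,-0.09,0.18,0.0095,0,-0.002,0,0.3,-0.135,0.265,0.0095,0,-0.002,0,0.3,-0.175,0.345,0.0095,0,-0.002,0,0.3,-0.21,0.41,0.0095,0,-0.002,0,0.3,-0.228,0.442,0.0095,0,-0.002,0,0.3,-0.2326,0.4515,0.0095,0,-0.002,0])

```text
t: 4.7
tool_pos: [0.4383, -0.3245, 0.242]
orientation: [-3.139, 0.006, 0.007]
force: [0.6, 0.6, -4.1]
opening: 0.036
```

Call:
jog_arm(motion=[0.3,0,0,0,0,0,0,0.3,0,0,0,0,0,0])

```text
t: 4.9
tool_pos: [0.438, -0.3238, 0.241]
orientation: [-3.138, 0.006, 0.009]
force: [0.5, 0.7, -4.0]
opening: 0.0362
```

```bash
python3 -c "
from h import *
go(.4415,-.3227,.1755,0)"
```

```text
shift [ 0.0078 -0.0018  0.131 ] turn [-0.0024  0.0038 -0.0025] | now [ 0.438  -0.3238  0.241 ] yaw -0.004 open 0.0362 t 4.9 F [ 0.5  0.7 -4. ]
```

Call:
jog_arm(motion=[0.3,0.0078,-0.0018,0.02,-0.002,0.0038,-0.0025,0.3,0.0078,-0.0018,0.05,-0.002,0.0038,-0.0025,0.3,0.0078,-0.0018,0.08,-0.002,0.0038,-0.0025,0.3,0.0078,-0.0018,0.105,-0.002,0.0038,-0.0025,0.3,0.0078,-0.0018,0.12,-0.002,0.0038,-0.0025,0.3,0.0078,-0.0018,0.129,-0.002,0.0038,-0.0025,0.3,0.0078,-0.0018,0.129,-0.002,0.0038,-0.0025])

```text
t: 5.6
tool_pos: [0.4413, -0.3224, 0.1758]
orientation: [-3.14, -0.0, 0.001]
force: [-0.4, -0.9, -4.1]
opening: 0.0363
```

```bash
python3 -c "
from h import *
go(.4415,-.3227,.1745,0)"
```

```text
shift [0.0004 0.0005 0.0025] turn [-0.0009  0.0005  0.    ] | now [ 0.4413 -0.3224  0.1758] yaw 0.0 open 0.0363 t 5.6 F [-0.4 -0.9 -4.1]
```

Call:
jog_arm(motion=[0.3,0,0,0.0015,0,0,0,0.3,0,0,0.003,0,0,0,0.3,0,0,0.003,0,0,0])

```text
t: 5.9
tool_pos: [0.4415, -0.3227, 0.1747]
orientation: [-3.141, 0.0, 0.0]
force: [0.2, 0.5, -4.1]
opening: 0.0362
```

Call:
jog_arm(motion=[0.3,0,0,0.0015,0,0,0,0.3,0,0,0.0035,0,0,0,0.3,0,0,0.0035,0,0,0])

```text
t: 6.2
tool_pos: [0.4421, -0.323, 0.1746]
orientation: [3.141, -0.0, 0.003]
force: [-1.1, 2.3, 4.9]
opening: 0.0356
```

Touchdown (the force flipped to +5 N). Release slowly.

Call:
jog_arm(motion=[0.42,0,0,0,0,0,0,0.45,0,0,0,0,0,0,0.55,0,0,0,0,0,0,0.7,0,0,0,0,0,0,0.85,0,0,0,0,0,0,1,0,0,0,0,0,0,1,0,0,0,0,0,0,1,0,0,0,0,0,0])

```text
t: 7.0
tool_pos: [0.4421, -0.323, 0.1746]
orientation: [3.141, 0.0, 0.002]
force: [0.3, -0.2, -0.3]
opening: 0.0855
```

Call:
jog_arm(motion=[1,0,0,-0.04,0,0,0,1,0,0,-0.1,0,0,0,1,0,0,-0.16,0,0,0,1,0,0,-0.2,0,0,0,1,0,0,-0.2,0,0,0])

```text
t: 7.5
tool_pos: [0.4433, -0.3241, 0.2786]
orientation: [3.137, -0.0, 0.01]
force: [0.0, -1.0, 0.5]
opening: 0.0928
```

```bash
python3 -c "
from h import *
go(.5705,.0515,.26,0)
c=snap('top','t2');crop('t2',220,95,460,240,3.3,'t2c')"
```

```text
shift [ 0.2542 -0.7514  0.0355] turn [ 0.0028 -0.0041 -0.    ] | now [ 0.4433 -0.3241  0.2786] yaw -0.0 open 0.0928 t 7.5 F [ 0.  -1.   0.5]
```

View pics/t2c.png

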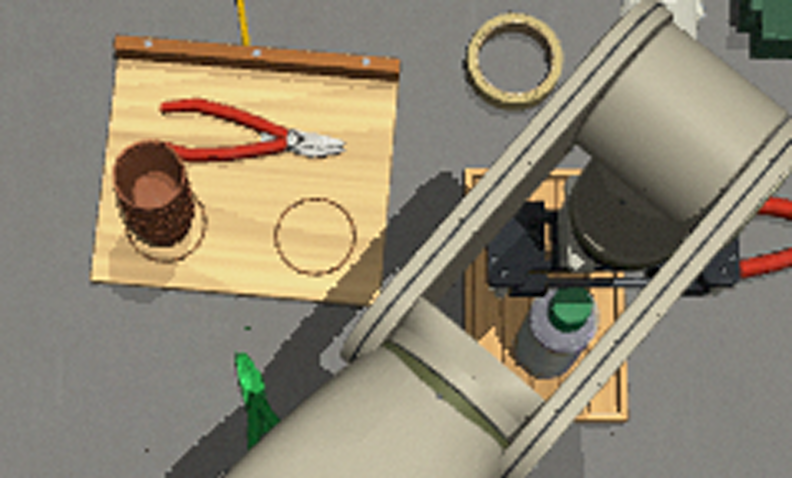

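The bottle stands upright in the tray, its cap at crop pixel (572,305), and the right ring is now fully visible. Next, the pots.

Call:
jog_arm(motion=[1,0.02,-0.06,0.0,0,0,0,1,0.05,-0.15,0.01,0,0,0,1,0.254,-0.7514,0.0355,0.0028,-0.004,0,1,0.254,-0.7514,0.0355,0.0028,-0.004,0,1,0.254,-0.7514,0.0355,0.0028,-0.004,0,1,0.254,-0.7514,0.0355,0.0028,-0.004,0,1,0.254,-0.7514,0.0355,0.0028,-0.004,0,1,0.254,-0.7514,0.0355,0.0028,-0.004,0])

```text
t: 8.35
tool_pos: [0.5635, 0.0374, 0.2566]
orientation: [-3.14, -0.0, 0.007]
force: [1.2, -0.6, 0.9]
opening: 0.0928
```

Call:
jog_arm(motion=[1,0,0,0,0,0,0])

```text
t: 8.45
tool_pos: [0.5634, 0.0429, 0.2541]
orientation: [-3.138, -0.009, 0.012]
force: [-0.1, -0.3, 0.4]
opening: 0.0931
```

```bash
python3 -c "
from h import *
go(.5705,.0515,.2,0)"
```

```text
shift [ 0.0151 -0.0166  0.1082] turn [-0.0025  0.0047  0.0036] | now [0.5634 0.0429 0.2541] yaw 0.006 open 0.0931 t 8.45 F [-0.1 -0.3  0.4]
```

Call:
jog_arm(motion=[1,0.0151,-0.0166,0.02,-0.0025,0.0047,0.0036,1,0.0151,-0.0166,0.06,-0.0025,0.0047,0.0036,1,0.0151,-0.0166,0.1082,-0.0025,0.0047,0.0036,1,0.0151,-0.0166,0.1082,-0.0025,0.0047,0.0036,1,0.0151,-0.0166,0.1082,-0.0025,0.0047,0.0036])

```text
t: 8.95
tool_pos: [0.5697, 0.0508, 0.1987]
orientation: [3.141, -0.002, -0.004]
force: [-0.5, 0.2, 1.0]
opening: 0.093
```

```bash
python3 -c "
from h import *
go(.5705,.0515,.132,0)"
```

```text
shift [ 0.002  -0.0015  0.1334] turn [ 0.0001  0.0016 -0.0008] | now [0.5697 0.0508 0.1987] yaw -0.001 open 0.093 t 8.95 F [-0.5  0.2  1. ]
```

Call:
jog_arm(motion=[1,0.002,-0.0015,0.03,0,0.0016,0,1,0.002,-0.0015,0.07,0,0.0016,0,1,0.002,-0.0015,0.11,0,0.0016,0,1,0.002,-0.0015,0.1334,0,0.0016,0,1,0.002,-0.0015,0.1334,0,0.0016,0,1,0.002,-0.0015,0.1334,0,0.0016,0])

```text
t: 9.55
tool_pos: [0.5708, 0.0514, 0.1326]
orientation: [3.141, -0.002, 0.001]
force: [-0.2, 0.4, 0.3]
opening: 0.093
```

Call:
jog_arm(motion=[0.8,0,0,0,0,0,0,0.74,0,0,0,0,0,0,0.7,0,0,0,0,0,0,0.55,0,0,0,0,0,0,0.55,0,0,0,0,0,0,0.55,0,0,0,0,0,0], grip_force=12)

```text
t: 10.15
tool_pos: [0.5711, 0.0515, 0.1329]
orientation: [3.141, -0.002, 0.002]
force: [0.3, 0.5, 2.0]
opening: 0.0636
```

```bash
python3 -c "
from h import *
go(.5705,.0515,.2,0)
c=snap('scene','s3');crop('s3',230,90,430,240,4,'s3c')"
```

```text
shift [-1.000e-03 -1.000e-04 -1.341e-01] turn [ 0.0001 -0.0008 -0.001 ] | now [0.5711 0.0515 0.1329] yaw -0.002 open 0.0636 t 10.15 F [0.3 0.5 2. ]
```

View pics/s3c.png

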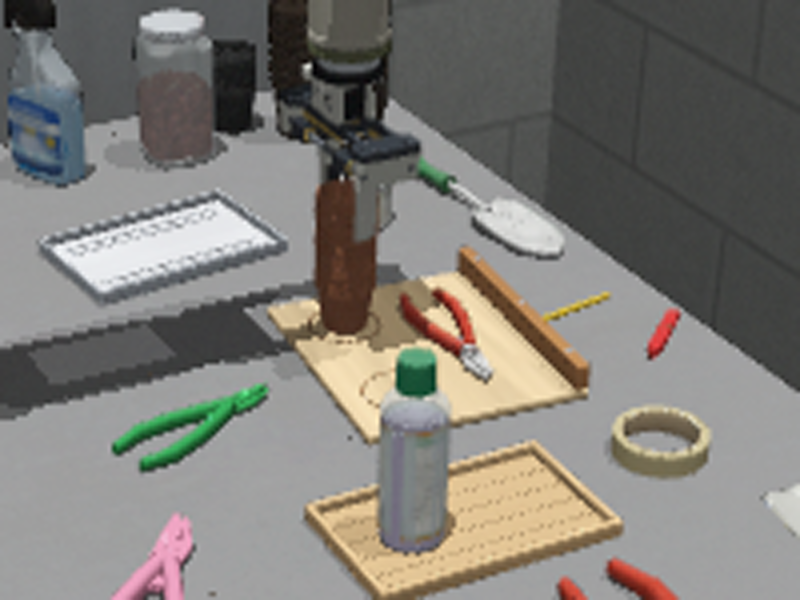

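The pots are gripped at 63.6 mm, and the bottle stands upright in the side tray at (415,450) in the crop. Now I'll lift.

Call:
jog_arm(motion=[0.55,0,0,-0.02,0,0,0,0.55,0,0,-0.05,0,0,0,0.55,0,0,-0.09,0,0,0,0.55,0,0,-0.13,0,0,0,0.55,0,0,-0.14,0,0,0,0.55,0,0,-0.14,0,0,0])

```text
t: 10.8
tool_pos: [0.572, 0.0515, 0.2048]
orientation: [3.142, -0.002, 0.007]
force: [-0.9, -0.5, -1.4]
opening: 0.0632
```

```bash
python3 -c "
from h import *
go(.5515,-.325,.2,0)"
```

```text
shift [-0.0399  0.753   0.0094] turn [ 0.     -0.0027 -0.0009] | now [0.572  0.0515 0.2048] yaw -0.001 open 0.0632 t 10.8 F [-0.9 -0.5 -1.4]
```

Call:
jog_arm(motion=[0.55,0,0.03,0,0,-0.0027,0,0.55,-0.005,0.09,0,0,-0.0027,0,0.55,-0.01,0.16,0,0,-0.0027,0,0.55,-0.015,0.23,0,0,-0.0027,0,0.55,-0.02,0.3,0,0,-0.0027,0,0.55,-0.025,0.37,0,0,-0.0027,0,0.55,-0.025,0.44,0,0,-0.0027,0,0.55,-0.025,0.47,0,0,-0.0027,0])

```text
t: 11.6
tool_pos: [0.5576, -0.1871, 0.2033]
orientation: [3.141, -0.007, -0.004]
force: [0.4, 0.8, -1.6]
opening: 0.0634
```

```bash
python3 -c "
from h import *
go(.5515,-.325,.2,0)"
```

```text
shift [-0.011   0.2758  0.0066] turn [ 0.0002  0.0015 -0.0027] | now [ 0.5576 -0.1871  0.2033] yaw -0.004 open 0.0634 t 11.6 F [ 0.4  0.8 -1.6]
```

Call:
jog_arm(motion=[0.55,-0.002,0.06,0.006,0,0.0015,-0.0027,0.55,-0.006,0.12,0.006,0,0.0015,-0.0027,0.55,-0.008,0.18,0.006,0,0.0015,-0.0027,0.55,-0.011,0.23,0.006,0,0.0015,-0.0027,0.55,-0.011,0.265,0.006,0,0.0015,-0.0027,0.55,-0.011,0.2758,0.006,0,0.0015,-0.0027,0.55,-0.011,0.2758,0.006,0,0.0015,-0.0027,0.55,-0.011,0.2758,0.006,0,0.0015,-0.0027])

```text
t: 12.4
tool_pos: [0.5517, -0.324, 0.2001]
orientation: [-3.141, -0.001, 0.0]
force: [-0.5, 0.6, -0.1]
opening: 0.0631
```

```bash
python3 -c "
from h import *
go(.5515,-.325,.131,0)"
```

```text
shift [-0.0004  0.0021  0.1382] turn [-0.0003  0.0002  0.0004] | now [ 0.5517 -0.324   0.2001] yaw 0.001 open 0.0631 t 12.4 F [-0.5  0.6 -0.1]
```

Call:
jog_arm(motion=[0.55,0,0.002,0.03,0,0,0,0.55,0,0.002,0.06,0,0,0,0.55,0,0.002,0.095,0,0,0,0.55,0,0.002,0.12,0,0,0,0.55,0,0.002,0.135,0,0,0,0.55,0,0.002,0.138,0,0,0,0.55,0,0.002,0.1405,0,0,0,0.55,0,0.002,0.1425,0,0,0])

```text
t: 13.2
tool_pos: [0.5521, -0.3253, 0.1296]
orientation: [3.141, 0.001, 0.001]
force: [-0.2, 0.4, -1.2]
opening: 0.0628
```

Call:
jog_arm(motion=[0.55,0,0,0.001,0,0,0,0.55,0,0,0.0015,0,0,0])

```text
t: 13.4
tool_pos: [0.5525, -0.3256, 0.1296]
orientation: [3.141, 0.001, 0.003]
force: [0.4, -0.2, -0.3]
opening: 0.0633
```

Call:
jog_arm(motion=[0.55,0,0,0.001,0,0,0,0.55,0,0,0.002,0,0,0,0.55,0,0,0.003,0,0,0])

```text
t: 13.7
tool_pos: [0.5529, -0.3257, 0.1287]
orientation: [3.14, 0.001, 0.004]
force: [-0.1, 2.5, 4.0]
opening: 0.0636
```

Touchdown. Release.

Call:
jog_arm(motion=[0.69,0,0,0,0,0,0,0.72,0,0,0,0,0,0,0.76,0,0,0,0,0,0,0.85,0,0,0,0,0,0,1,0,0,0,0,0,0,1,0,0,0,0,0,0,1,0,0,0,0,0,0,1,0,0,0,0,0,0])

```text
t: 14.5
tool_pos: [0.5528, -0.3257, 0.1286]
orientation: [3.14, 0.001, 0.004]
force: [0.0, -0.1, -0.4]
opening: 0.0931
```

Call:
jog_arm(motion=[1,0,0,-0.04,0,0,0,1,0,0,-0.1,0,0,0,1,0,0,-0.18,0,0,0,1,0,0,-0.24,0,0,0,1,0,0,-0.28,0,0,0,1,0,0,-0.28,0,0,0])

```text
t: 15.1
tool_pos: [0.554, -0.3266, 0.2732]
orientation: [3.136, 0.001, 0.013]
force: [-1.0, -0.5, 0.3]
opening: 0.0931
```

```bash
python3 -c "
from h import *
go(.657,-.03,.2,1.48)
c=snap('scene','s4');crop('s4',230,90,430,240,4,'s4c')
c=snap('top','t4');crop('t4',235,95,355,195,6.5,'t4c')"
```

```text
shift [ 0.2051 -0.5938  0.145 ] turn [ 0.0068 -0.0018 -0.9418] | now [ 0.554  -0.3266  0.2732] yaw 0.001 open 0.0931 t 15.1 F [-1.  -0.5  0.3]
```

View pics/s4c.png

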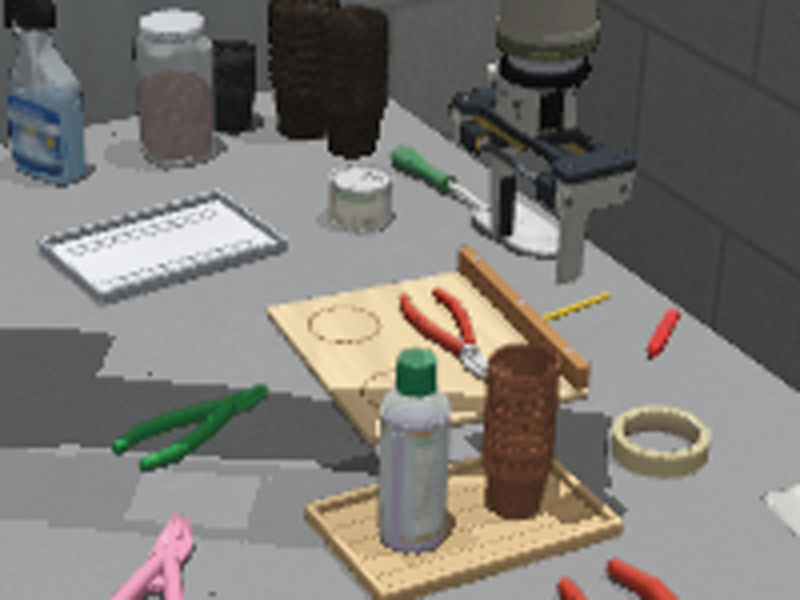

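View pics/t4c.png

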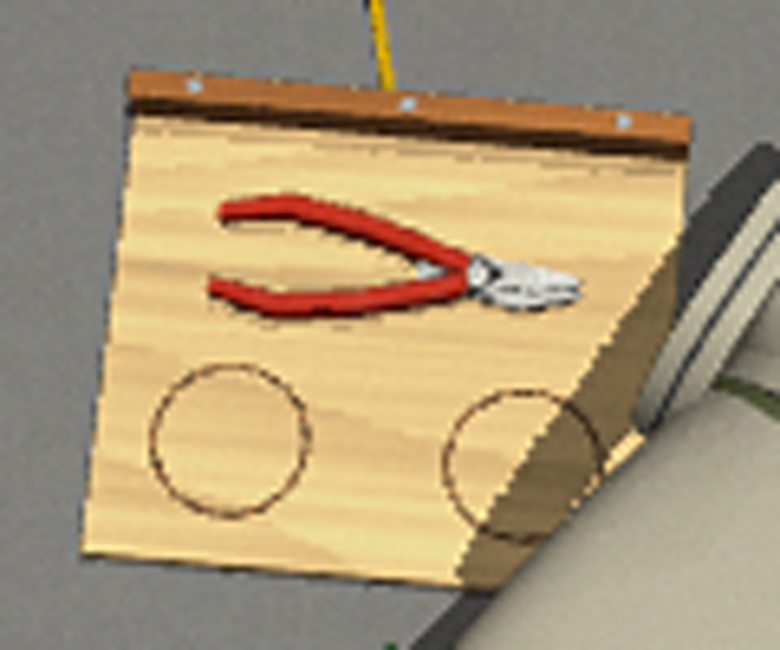

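Both stand upright in the side tray, the secateurs lie undisturbed on the stand, and both rings are visible. In the top crop the blade tip is at (580,290) and the handle ends are at (222,210) and (212,287).

```bash
python3 -c "
from h import *
c=load('t4')
P=lambda u,v,z:at(c,235+u/6.5,95+v/6.5,z)[:2]
tip=P(580,290,.02);a=P(222,210,.02);b=P(210,287,.02)
m=(a+b)/2;d=(m-tip);L=np.linalg.norm(d);d/=L;print('len',L,'sep',np.linalg.norm(a-b),'y-dir yaw',np.arctan2(d[1],d[0])-np.pi/2)
o=tip+.095*d;g=tip+.115*d;print('origin',o,'grip',g)
# handles outer edges near y=20
print('ho',P(360,222,.02),P(360,312,.02),(P(360,222,.02)+P(360,312,.02))/2)
print('ringL',P(230,441,.012),'ringR',P(524,465,.012))
go(.657,-.03,.2,1.48)
"
```

```text
len 0.18800020509978513 sep 0.04189338502516565 y-dir yaw -0.1274227167694093
origin [ 0.66015196 -0.03152043] grip [ 0.66269352 -0.01168258]
ho [ 0.68565259 -0.01303993] [ 0.63718912 -0.0133609 ] [ 0.66142086 -0.01320041]
ringL [0.57161495 0.05284041] ringR [ 0.55780033 -0.09661845]
shift [ 0.2089 -0.5912  0.1361] turn [ 2.100e-03 -8.000e-04 -9.418e-01] | now [ 0.5525 -0.3256  0.2682] yaw 0.001 open 0.0928 t 15.2 F [ 0.1  0.5 -0.7]
```

```bash
python3 -c "
from h import *
go(.662,-.012,.2,1.45)
"
```

```text
shift [ 0.219  -0.6272  0.136 ] turn [ 2.100e-03 -8.000e-04 -9.227e-01] | now [ 0.5525 -0.3256  0.2682] yaw 0.001 open 0.0928 t 15.2 F [ 0.1  0.5 -0.7]
```

Call:
jog_arm(motion=[1,0.02,-0.05,0,0,0,-0.05,1,0.05,-0.13,0,0,0,-0.15,1,0.08,-0.22,0,0,0,-0.24,1,0.11,-0.31,0.01,0,0,-0.33,1,0.14,-0.4,0.03,0,0,-0.42,1,0.17,-0.49,0.06,0,0,-0.51,1,0.2,-0.58,0.09,0,0,-0.6,1,0.219,-0.627,0.12,0,0,-0.69])

```text
t: 16.0
tool_pos: [0.6612, -0.0079, 0.2044]
orientation: [-2.684, -1.632, 0.001]
force: [0.6, -0.4, 0.1]
opening: 0.0929
```

```bash
python3 -c "
from h import *
go(.662,-.012,.12,1.45)
"
```

```text
shift [-0.0064  0.0053  0.1688] turn [-0.0005  0.0003 -0.2273] | now [ 0.6612 -0.0079  0.2044] yaw 1.093 open 0.0929 t 16.0 F [ 0.6 -0.4  0.1]
```

Call:
jog_arm(motion=[0.85,0,0,0.01,0,0,-0.09,0.8,-0.0064,0.0053,0.05,0,0,-0.18,0.8,-0.0064,0.0053,0.1,0,0,-0.2273,0.8,-0.0064,0.0053,0.15,0,0,-0.2273,0.8,-0.0064,0.0053,0.1688,0,0,-0.2273,0.8,-0.0064,0.0053,0.1688,0,0,-0.2273])

```text
t: 16.6
tool_pos: [0.6594, -0.0118, 0.116]
orientation: [-2.348, -2.079, 0.008]
force: [-0.6, 0.1, 0.8]
opening: 0.0744
```

```bash
python3 -c "
from h import *
go(.662,-.012,.04,1.45)
"
```

```text
shift [0.0003 0.0063 0.152 ] turn [-0.0047  0.0003 -0.0002] | now [ 0.6594 -0.0118  0.116 ] yaw 1.45 open 0.0744 t 16.6 F [-0.6  0.1  0.8]
```

Call:
jog_arm(motion=[0.8,0.0003,0.004,0.03,-0.004,0,0,0.8,0.0003,0.0053,0.07,-0.004,0,0,0.8,0.0003,0.0053,0.11,-0.004,0,0,0.8,0.0003,0.0053,0.14,-0.004,0,0,0.8,0.0003,0.0053,0.152,-0.004,0,0,0.8,0.0003,0.0053,0.152,-0.004,0,0])

```text
t: 17.2
tool_pos: [0.6611, -0.0119, 0.0395]
orientation: [-2.351, -2.082, 0.003]
force: [-0.1, 0.3, 0.1]
opening: 0.0742
```

```bash
python3 -c "
from h import *
go(.662,-.012,.0145,1.45)
c=snap('scene','s5');crop('s5',280,120,390,210,7,'s5c')
"
```

```text
shift [0.0001 0.0019 0.05  ] turn [-0.0014  0.0003 -0.0003] | now [ 0.6611 -0.0119  0.0395] yaw 1.449 open 0.0742 t 17.2 F [-0.1  0.3  0.1]
```

View pics/s5c.png

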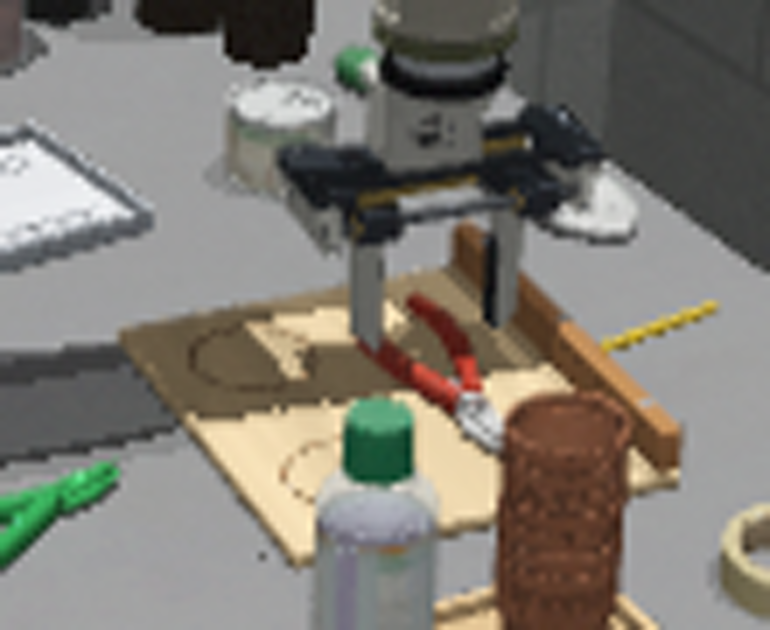

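The fingers straddle the handles: the left one is outside the near handle and the right one lies between the far handle and the rail. Going down.

Call:
jog_arm(motion=[0.8,0,0.001,0.012,-0.001,0,0,0.8,0,0.001,0.025,-0.001,0,0,0.8,0,0.001,0.038,-0.001,0,0,0.8,0,0.001,0.046,-0.001,0,0,0.8,0,0.001,0.048,-0.001,0,0,0.8,0,0.001,0.048,-0.001,0,0])

```text
t: 17.85
tool_pos: [0.662, -0.012, 0.0161]
orientation: [2.352, 2.082, -0.0]
force: [-0.0, 1.0, 0.6]
opening: 0.0745
```

Call:
jog_arm(motion=[0.7,0,0,0.003,0,0,0,0.62,0,0,0.003,0,0,0,0.58,0,0,0.003,0,0,0,0.45,0,0,0.003,0,0,0,0.45,0,0,0.003,0,0,0,0.45,0,0,0.003,0,0,0,0.45,0,0,0.003,0,0,0], grip_force=25)

```text
t: 18.55
tool_pos: [0.662, -0.012, 0.0147]
orientation: [2.352, 2.083, -0.0]
force: [-0.6, 0.3, 1.0]
opening: 0.0556
```

Call:
jog_arm(motion=[0.45,0,0,-0.02,0,0,0,0.45,0,0,-0.05,0,0,0,0.45,0,0,-0.09,0,0,0,0.45,0,0,-0.13,0,0,0,0.45,0,0,-0.17,0,0,0,0.45,0,0,-0.17,0,0,0], grip_force=40)

```text
t: 19.15
tool_pos: [0.665, -0.0123, 0.1052]
orientation: [2.347, 2.079, 0.008]
force: [1.6, 0.9, -1.5]
opening: 0.0555
```

```bash
python3 -c "
from h import *
go(.4727,.3212,.1,.10)
c=snap('top','t6');crop('t6',180,95,400,240,3.6,'t6c')
c=snap('scene','s6');crop('s6',280,120,390,210,7,'s6c')
"
```

```text
shift [ 0.6155 -0.4625  0.0066] turn [ 0.0044 -0.0033  0.8591] | now [ 0.665  -0.0123  0.1052] yaw 1.45 open 0.0555 t 19.15 F [ 1.6  0.9 -1.5]
```

View pics/t6c.png

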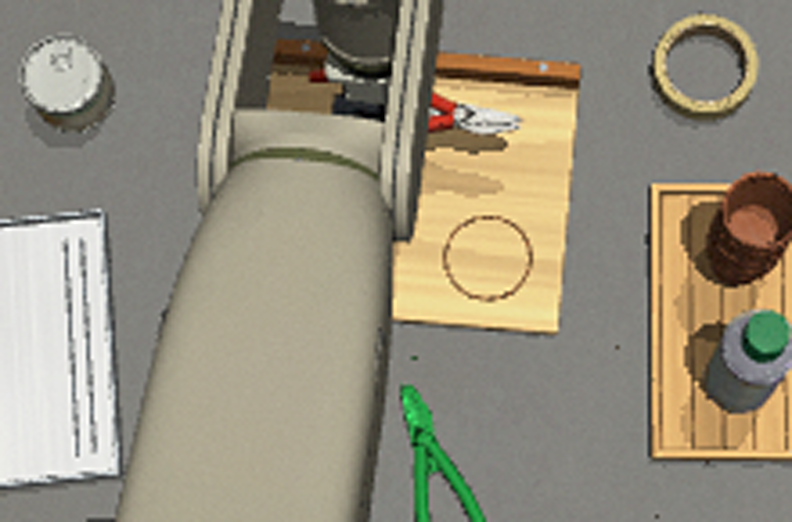

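View pics/s6c.png

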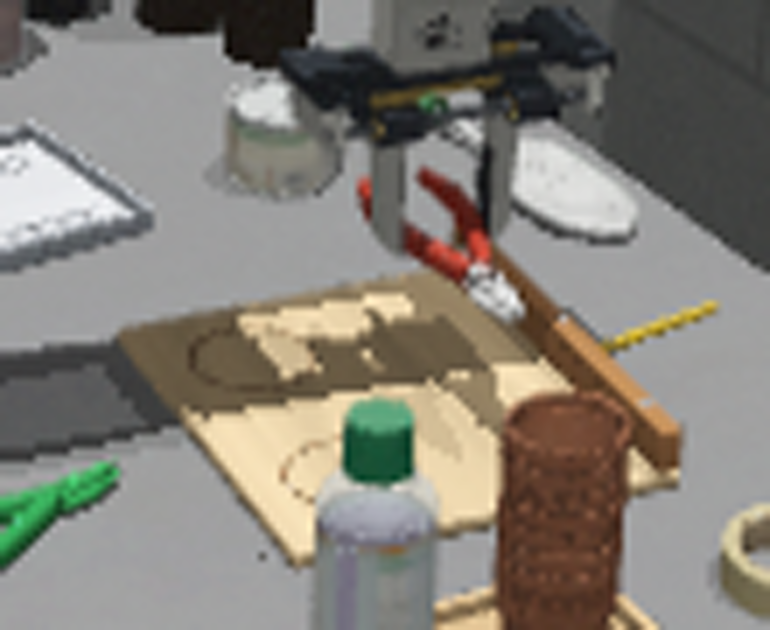

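The secateurs are held level, tip at top crop (520,120). I'll check their yaw and offset in the hand.

```bash
python3 -c "
from h import *
c=load('t6');s=read_state();R=RR.from_rotvec(s['orientation']).as_matrix()
w=at(c,180+521/3.6,95+120.5/3.6,.112);print('tip',w,'in tool mm',(R.T@(w-s['tool_pos'])*1000).round(1))
w=at(c,180+455/3.6,95+115/3.6,.118);print('pivot',w,'in tool mm',(R.T@(w-s['tool_pos'])*1000).round(1))
c=load('t4');print('tin',at(c,198,110,.058))
go(.494,.3235,.12,.10)
"
```

```text
tip [ 0.65353531 -0.12706427  0.112     ] in tool mm [-115.3    4.9  -11.1]
pivot [ 0.65685884 -0.06964534  0.118     ] in tool mm [-57.9   1.3 -17.2]
tin [0.7407424  0.28885175 0.058     ]
shift [ 0.6253 -0.4159 -0.0395] turn [ 1.400e-03 -8.000e-04  8.591e-01] | now [ 0.6627 -0.012   0.1008] yaw 1.45 open 0.0553 t 19.25 F [-0.2  0.7 -2.9]
```

Call:
jog_arm(motion=[0.45,0.02,-0.015,-0.02,0,0,0.03,0.45,0.07,-0.045,-0.039,0,0,0.1,0.45,0.13,-0.085,-0.039,0,0,0.18,0.45,0.19,-0.125,-0.039,0,0,0.26,0.45,0.25,-0.165,-0.039,0,0,0.34,0.45,0.31,-0.205,-0.039,0,0,0.42,0.45,0.37,-0.245,-0.039,0,0,0.5,0.45,0.41,-0.275,-0.039,0,0,0.56])

```text
t: 20.05
tool_pos: [0.5487, 0.2098, 0.1182]
orientation: [3.016, 0.877, -0.001]
force: [0.1, 0.2, -2.6]
opening: 0.0553
```

```bash
python3 -c "
from h import *
go(.494,.3235,.12,.10)
"
```

```text
shift [ 0.0296 -0.2506 -0.0038] turn [0.0004 0.0005 0.2966] | now [0.5487 0.2098 0.1182] yaw 0.566 open 0.0553 t 20.05 F [ 0.1  0.2 -2.6]
```

Call:
jog_arm(motion=[0.45,0.006,-0.06,0,0,0,0.07,0.45,0.012,-0.12,0,0,0,0.14,0.45,0.02,-0.18,0,0,0,0.21,0.45,0.027,-0.23,0,0,0,0.27,0.45,0.0296,-0.25,0,0,0,0.2966,0.45,0.0296,-0.25,0,0,0,0.2966,0.45,0.0296,-0.25,0,0,0,0.2966])

```text
t: 20.75
tool_pos: [0.4936, 0.3227, 0.1169]
orientation: [3.135, 0.16, -0.003]
force: [0.4, -0.8, -2.9]
opening: 0.0556
```

```bash
python3 -c "
from h import *
go(.494,.3235,.05,.10)
c=snap('top','t7');crop('t7',120,95,300,245,4,'t7c')
"
```

```text
shift [ 0.0013 -0.0018  0.1339] turn [0.0012 0.0014 0.0013] | now [0.4936 0.3227 0.1169] yaw 0.102 open 0.0556 t 20.75 F [ 0.4 -0.8 -2.9]
```

View pics/t7c.png

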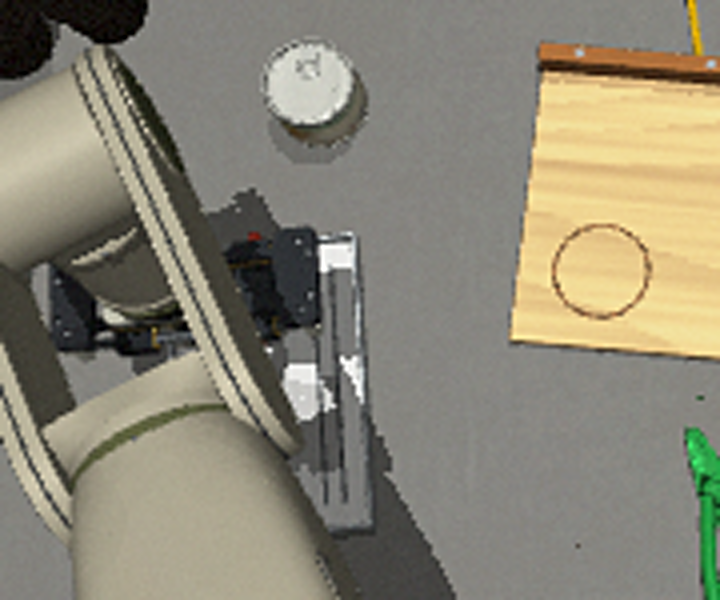

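The arm hides most of it, but the gripper is over the tray. Lowering.

Call:
jog_arm(motion=[0.45,0.0013,-0.0018,0.03,0.001,0.001,0.001,0.45,0.0013,-0.0018,0.07,0.001,0.001,0.001,0.45,0.0013,-0.0018,0.11,0.001,0.001,0.001,0.45,0.0013,-0.0018,0.15,0.001,0.001,0.001,0.45,0.0013,-0.0018,0.18,0.001,0.001,0.001,0.45,0.0013,-0.0018,0.195,0.001,0.001,0.001,0.45,0.0013,-0.0018,0.2,0.001,0.001,0.001,0.45,0.0013,-0.0018,0.2,0.001,0.001,0.001])

```text
t: 21.6
tool_pos: [0.4946, 0.3231, 0.0173]
orientation: [3.138, 0.156, -0.0]
force: [-0.2, -0.1, -2.2]
opening: 0.0554
```

```bash
python3 -c "
from h import *
go(.494,.3235,.0095,.10)
c=snap('scene','s7');crop('s7',230,115,340,205,7,'s7c')
"
```

```text
shift [-0.0011 -0.0009  0.0155] turn [ 0.0001  0.0001 -0.0004] | now [0.4946 0.3231 0.0173] yaw 0.099 open 0.0554 t 21.6 F [-0.2 -0.1 -2.2]
```

View pics/s7c.png

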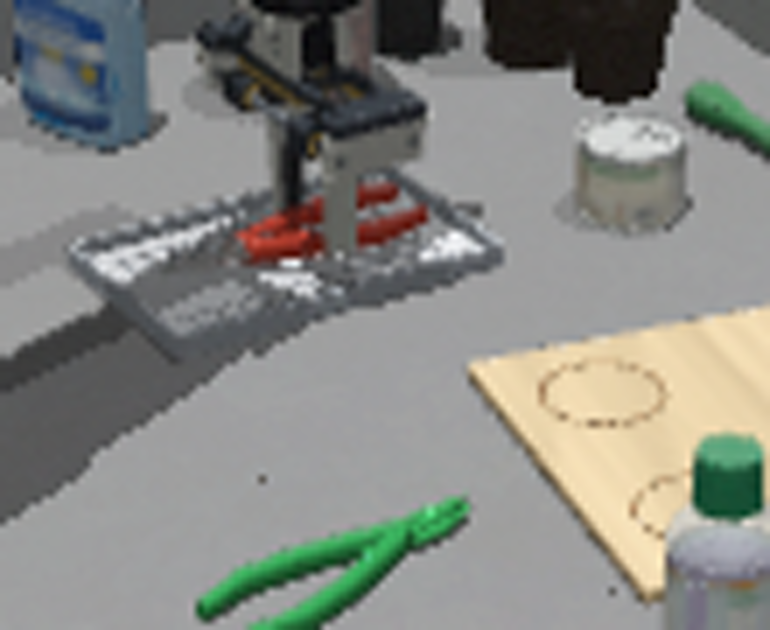

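The secateurs are over the middle of the tray, lengthwise (handles at crop (340,220)). Lowering to contact.

Call:
jog_arm(motion=[0.45,0,0,0.005,0,0,0,0.45,0,0,0.01,0,0,0,0.45,0,0,0.014,0,0,0,0.45,0,0,0.0165,0,0,0,0.45,0,0,0.0165,0,0,0])

```text
t: 22.15
tool_pos: [0.4948, 0.3233, 0.0094]
orientation: [-3.138, -0.156, -0.001]
force: [-0.1, 0.1, -2.3]
opening: 0.0555
```

Call:
jog_arm(motion=[0.45,0,0,0.001,0,0,0,0.45,0,0,0.001,0,0,0])

```text
t: 22.35
tool_pos: [0.4947, 0.3233, 0.0088]
orientation: [-3.138, -0.156, -0.0]
force: [0.3, -0.2, -2.2]
opening: 0.0557
```

Call:
jog_arm(motion=[0.45,0,0,0.001,0,0,0,0.45,0,0,0.0025,0,0,0,0.45,0,0,0.0025,0,0,0])

```text
t: 22.65
tool_pos: [0.495, 0.3235, 0.0086]
orientation: [-3.137, -0.156, -0.001]
force: [-2.8, -1.9, 5.2]
opening: 0.0553
```

Call:
jog_arm(motion=[0.62,0,0,0,0,0,0,0.65,0,0,0,0,0,0,0.7,0,0,0,0,0,0,0.78,0,0,0,0,0,0,0.78,0,0,0,0,0,0,0.78,0,0,0,0,0,0])

```text
t: 23.25
tool_pos: [0.495, 0.3235, 0.0085]
orientation: [-3.137, -0.156, -0.001]
force: [-0.1, -0.1, -0.2]
opening: 0.0722
```

Call:
jog_arm(motion=[0.78,0,0,-0.03,0,0,0,0.78,0,0,-0.08,0,0,0,0.78,0,0,-0.14,0,0,0,0.9,0,0,-0.22,0,0,0,1,0,0,-0.3,0,0,0,1,0,0,-0.4,0,0,0,1,0,0,-0.48,0,0,0,1,0,0,-0.5,0,0,0])

```text
t: 24.05
tool_pos: [0.497, 0.3246, 0.2668]
orientation: [-3.133, -0.156, -0.016]
force: [0.0, 0.8, 0.4]
opening: 0.0926
```

```bash
python3 -c "
from h import *
go(.552,-.325,.26,0)
"
```

```text
shift [-0.02    1.3037  0.0079] turn [-0.003  -0.0066  0.0635] | now [0.497  0.3246 0.2668] yaw 0.1 open 0.0926 t 24.05 F [0.  0.8 0.4]
```

Call:
jog_arm(motion=[1,0,0.05,0,-0.003,-0.006,0,1,0,0.14,0,-0.003,-0.006,0.03,1,0,0.24,0,-0.003,-0.006,0.06,1,-0.01,0.34,0,-0.003,-0.006,0.0635,1,-0.01,0.44,0,-0.003,-0.006,0.0635,1,-0.01,0.54,0,-0.003,-0.006,0.0635,1,-0.01,0.63,0,-0.003,-0.006,0.0635,1,-0.01,0.7,0,-0.003,-0.006,0.0635])

```text
t: 24.85
tool_pos: [0.5264, -0.0268, 0.2657]
orientation: [3.141, -0.002, 0.002]
force: [0.6, -0.7, 0.2]
opening: 0.0929
```

```bash
python3 -c "
from h import *
go(.552,-.325,.26,0)
c=snap('top','t8');crop('t8',145,140,265,240,6,'t8c');crop('t8',220,95,460,240,3.3,'t8d')
"
```

```text
shift [0.0519 0.5963 0.0115] turn [ 0.0002 -0.0008 -0.0009] | now [ 0.5264 -0.0268  0.2657] yaw -0.001 open 0.0929 t 24.85 F [ 0.6 -0.7  0.2]
```

View pics/t8c.png

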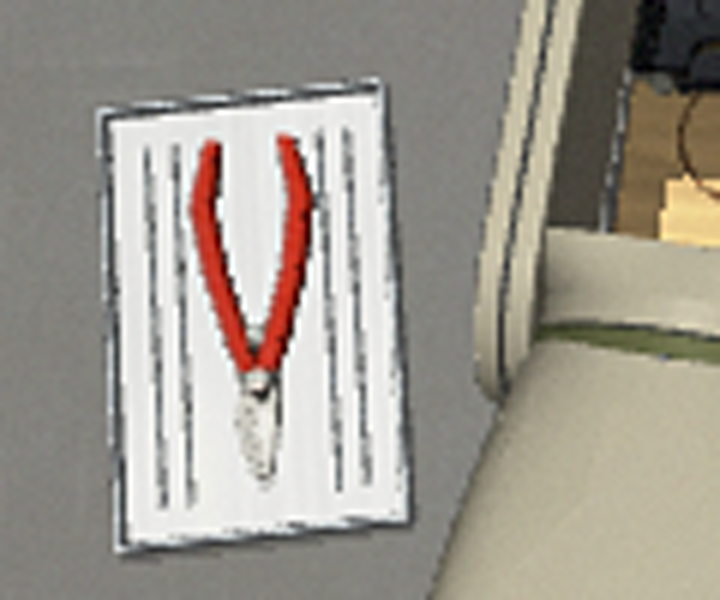

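View pics/t8d.png

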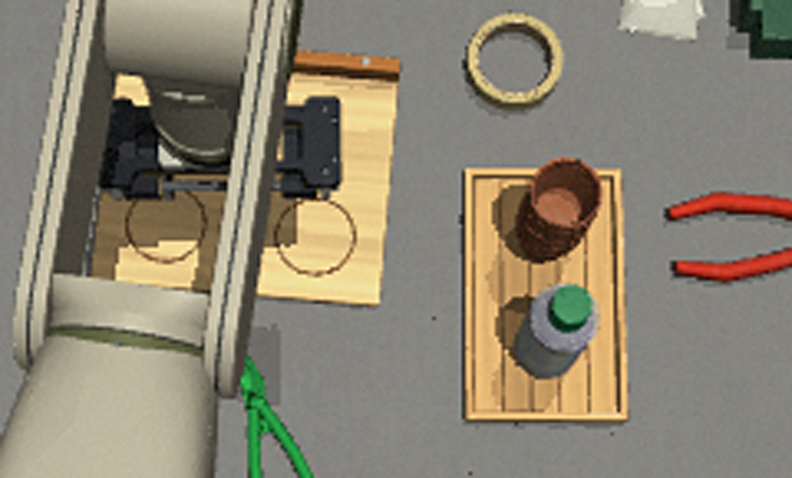

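The secateurs lie centred and lengthwise: middle about (257,310) in the crop against a tray centre of about (256,315). The pots and the bottle stand in the side tray. Now I'll put the pots back.

Call:
jog_arm(motion=[1,0.006,0.07,0.01,0,0,0,1,0.015,0.16,0.01,0,0,0,1,0.025,0.26,0.01,0,0,0,1,0.035,0.36,0.01,0,0,0,1,0.045,0.46,0.01,0,0,0,1,0.052,0.55,0.01,0,0,0,1,0.053,0.597,0.01,0,0,0,1,0.053,0.597,0.01,0,0,0])

```text
t: 25.7
tool_pos: [0.5511, -0.3326, 0.2607]
orientation: [3.138, -0.012, -0.0]
force: [0.3, 0.9, 0.9]
opening: 0.0928
```

Call:
jog_arm(motion=[1,0,0,0,0,0,0,1,0,0,0,0,0,0])

```text
t: 25.9
tool_pos: [0.5511, -0.3316, 0.2608]
orientation: [3.139, -0.011, -0.001]
force: [-0.3, 1.6, 0.8]
opening: 0.0932
```

```bash
python3 -c "
from h import *
go(.5528,-.3257,.19,0)
"
```

```text
shift [ 0.0034 -0.0122  0.1415] turn [ 0.0017  0.0003 -0.0045] | now [ 0.5511 -0.3316  0.2608] yaw -0.007 open 0.0932 t 25.9 F [-0.3  1.6  0.8]
```

Call:
jog_arm(motion=[1,0.0034,-0.012,0.03,0.0017,0,-0.0045,1,0.0034,-0.012,0.07,0.0017,0,-0.0045,1,0.0034,-0.012,0.11,0.0017,0,-0.0045,1,0.0034,-0.012,0.14,0.0017,0,-0.0045,1,0.0034,-0.012,0.14,0.0017,0,-0.0045,1,0.0034,-0.012,0.14,0.0017,0,-0.0045])

```text
t: 26.5
tool_pos: [0.5528, -0.3251, 0.1906]
orientation: [-3.141, -0.001, 0.001]
force: [0.7, -0.5, -0.0]
opening: 0.0925
```

```bash
python3 -c "
from h import *
go(.5528,-.3257,.1286,0)
"
```

```text
shift [1.000e-04 1.300e-03 1.241e-01] turn [-0.0003  0.0006  0.0005] | now [ 0.5528 -0.3251  0.1906] yaw 0.001 open 0.0925 t 26.5 F [ 0.7 -0.5 -0. ]
```

Call:
jog_arm(motion=[1,0,0.001,0.03,0,0,0,1,0,0.001,0.07,0,0,0,1,0,0.001,0.11,0,0,0,1,0,0.001,0.124,0,0,0,1,0,0.001,0.124,0,0,0,1,0,0.001,0.124,0,0,0])

```text
t: 27.1
tool_pos: [0.5532, -0.3259, 0.1296]
orientation: [3.141, 0.001, 0.0]
force: [0.5, 0.3, -0.0]
opening: 0.0931
```

Call:
jog_arm(motion=[0.8,0,0,0,0,0,0,0.74,0,0,0,0,0,0,0.7,0,0,0,0,0,0,0.55,0,0,0,0,0,0,0.55,0,0,0,0,0,0,0.55,0,0,0,0,0,0], grip_force=12)

```text
t: 27.7
tool_pos: [0.5534, -0.3259, 0.1299]
orientation: [3.141, 0.001, 0.001]
force: [0.1, 0.5, 1.6]
opening: 0.0637
```

Call:
jog_arm(motion=[0.55,0,0,-0.02,0,0,0,0.55,0,0,-0.05,0,0,0,0.55,0,0,-0.09,0,0,0,0.55,0,0,-0.13,0,0,0,0.55,0,0,-0.15,0,0,0,0.55,0,0,-0.15,0,0,0])

```text
t: 28.3
tool_pos: [0.5545, -0.3268, 0.2081]
orientation: [3.138, 0.001, 0.007]
force: [-0.6, -0.5, -1.2]
opening: 0.0635
```

```bash
python3 -c "
from h import *
go(.5715,.0515,.2,0)
"
```

```text
shift [ 0.0345 -0.7565  0.0138] turn [ 0.0021 -0.0028  0.0005] | now [ 0.5545 -0.3268  0.2081] yaw 0.001 open 0.0635 t 28.3 F [-0.6 -0.5 -1.2]
```

Call:
jog_arm(motion=[0.55,0,-0.03,0,0.002,-0.0027,0,0.55,0.005,-0.09,0,0.002,-0.0027,0,0.55,0.01,-0.16,0,0.002,-0.0027,0,0.55,0.012,-0.23,0,0.002,-0.0027,0,0.55,0.015,-0.3,0,0.002,-0.0027,0,0.55,0.018,-0.37,0,0.002,-0.0027,0,0.55,0.02,-0.44,0,0.002,-0.0027,0,0.55,0.022,-0.47,0,0.002,-0.0027,0])

```text
t: 29.1
tool_pos: [0.5643, -0.0878, 0.206]
orientation: [-3.14, -0.005, 0.003]
force: [0.6, -0.6, -0.9]
opening: 0.0632
```

```bash
python3 -c "
from h import *
go(.5717,.0525,.2,0)
"
```

```text
shift [ 0.0158 -0.2805  0.0125] turn [-0.001   0.0014  0.0022] | now [ 0.5643 -0.0878  0.206 ] yaw 0.003 open 0.0632 t 29.1 F [ 0.6 -0.6 -0.9]
```

Call:
jog_arm(motion=[0.55,0.004,-0.06,0.006,-0.001,0.0014,0.002,0.55,0.006,-0.12,0.01,-0.001,0.0014,0.002,0.55,0.008,-0.18,0.01,-0.001,0.0014,0.002,0.55,0.012,-0.235,0.01,-0.001,0.0014,0.002,0.55,0.0158,-0.27,0.01,-0.001,0.0014,0.002,0.55,0.0158,-0.2805,0.01,-0.001,0.0014,0.002,0.55,0.0158,-0.2805,0.01,-0.001,0.0014,0.002,0.55,0.0158,-0.2805,0.01,-0.001,0.0014,0.002])

```text
t: 29.9
tool_pos: [0.5715, 0.0517, 0.2008]
orientation: [3.141, -0.0, -0.001]
force: [0.0, -0.2, -0.4]
opening: 0.0635
```

```bash
python3 -c "
from h import *
go(.5717,.0525,.136,0)
"
```

```text
shift [ 0.0006 -0.0016  0.1297] turn [ 0.0003  0.0004 -0.    ] | now [0.5715 0.0517 0.2008] yaw -0.0 open 0.0635 t 29.9 F [ 0.  -0.2 -0.4]
```

Call:
jog_arm(motion=[0.55,0.0006,-0.0016,0.03,0,0,0,0.55,0.0006,-0.0016,0.06,0,0,0,0.55,0.0006,-0.0016,0.09,0,0,0,0.55,0.0006,-0.0016,0.115,0,0,0,0.55,0.0006,-0.0016,0.126,0,0,0,0.55,0.0006,-0.0016,0.13,0,0,0,0.55,0.0006,-0.0016,0.132,0,0,0,0.55,0.0006,-0.0016,0.132,0,0,0])

```text
t: 30.7
tool_pos: [0.5722, 0.0525, 0.1354]
orientation: [3.141, -0.0, 0.0]
force: [1.1, -0.4, -1.2]
opening: 0.0629
```

Call:
jog_arm(motion=[0.55,0,0,0.001,0,0,0,0.55,0,0,0.002,0,0,0,0.55,0,0,0.002,0,0,0])

```text
t: 31.0
tool_pos: [0.5724, 0.0525, 0.1347]
orientation: [3.141, 0.0, 0.001]
force: [-0.3, -0.1, -0.6]
opening: 0.063
```

Call:
jog_arm(motion=[0.55,-0.001,0,0.001,0,0,0,0.55,-0.001,0,0.003,0,0,0,0.55,-0.001,0,0.003,0,0,0])

```text
t: 31.3
tool_pos: [0.5722, 0.0527, 0.1338]
orientation: [3.141, 0.0, 0.003]
force: [-0.4, -0.2, 3.1]
opening: 0.0635
```

Call:
jog_arm(motion=[0.69,0,0,0,0,0,0,0.72,0,0,0,0,0,0,0.76,0,0,0,0,0,0,0.85,0,0,0,0,0,0,1,0,0,0,0,0,0,1,0,0,0,0,0,0,1,0,0,0,0,0,0,1,0,0,0,0,0,0])

```text
t: 32.1
tool_pos: [0.5722, 0.0527, 0.1337]
orientation: [3.141, 0.0, 0.003]
force: [-0.2, 0.1, 0.7]
opening: 0.0926
```

Call:
jog_arm(motion=[1,0,0,-0.04,0,0,0,1,0,0,-0.1,0,0,0,1,0,0,-0.18,0,0,0,1,0,0,-0.24,0,0,0,1,0,0,-0.29,0,0,0,1,0,0,-0.29,0,0,0])

```text
t: 32.7
tool_pos: [0.574, 0.0527, 0.2838]
orientation: [3.141, 0.0, 0.015]
force: [-0.6, 0.2, -0.5]
opening: 0.0928
```

```bash
python3 -c "
from h import *
go(.442,-.323,.27,0)
"
```

```text
shift [-0.2644  0.7514  0.0253] turn [ 0.0001 -0.0062  0.0001] | now [0.574  0.0527 0.2838] yaw 0.0 open 0.0928 t 32.7 F [-0.6  0.2 -0.5]
```

Call:
jog_arm(motion=[1,-0.02,0.06,0.0,0,-0.006,0,1,-0.05,0.15,0.01,0,-0.006,0,1,-0.085,0.25,0.02,0,-0.006,0,1,-0.12,0.35,0.025,0,-0.006,0,1,-0.155,0.45,0.025,0,-0.006,0,1,-0.195,0.55,0.025,0,-0.006,0,1,-0.23,0.65,0.025,0,-0.006,0,1,-0.2644,0.7514,0.025,0,-0.006,0])

```text
t: 33.5
tool_pos: [0.447, -0.3059, 0.269]
orientation: [-3.141, -0.0, 0.001]
force: [1.0, 0.3, 0.5]
opening: 0.0929
```

Call:
jog_arm(motion=[1,0,0.005,0,0,0,0,1,0,0.005,0,0,0,0])

```text
t: 33.7
tool_pos: [0.4459, -0.3092, 0.2675]
orientation: [-3.139, 0.005, 0.003]
force: [0.4, 0.0, -0.7]
opening: 0.0928
```

```bash
python3 -c "
from h import *
go(.442,-.323,.215,0)
c=snap('scene','s9');crop('s9',230,90,430,240,4,'s9c')
"
```

```text
shift [-0.0075  0.0278  0.105 ] turn [-0.0014  0.0013 -0.0019] | now [ 0.4459 -0.3092  0.2675] yaw -0.003 open 0.0928 t 33.7 F [ 0.4  0.  -0.7]
```

View pics/s9c.png

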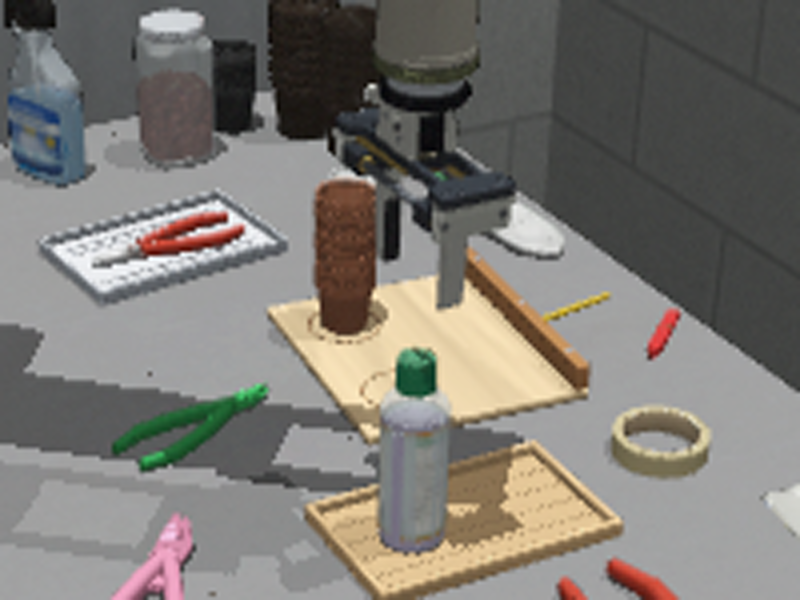

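The pots are upright on the left ring, rim centre at crop (346,187) as at the start, and the secateurs are in the tool tray. Now the bottle.

Call:
jog_arm(motion=[1,-0.0075,0.0278,0.01,-0.001,0.001,-0.002,1,-0.0075,0.0278,0.04,-0.001,0.001,-0.002,1,-0.0075,0.0278,0.08,-0.001,0.001,-0.002,1,-0.0075,0.0278,0.09,-0.001,0.001,-0.002,1,-0.0075,0.0278,0.09,-0.001,0.001,-0.002])

```text
t: 34.25
tool_pos: [0.4423, -0.3206, 0.2209]
orientation: [-3.139, -0.005, 0.004]
force: [-0.0, 0.3, 0.7]
opening: 0.0932
```

```bash
python3 -c "
from h import *
go(.442,-.323,.1746,0)
"
```

```text
shift [-0.0004  0.0051  0.0925] turn [-0.0018  0.0016  0.002 ] | now [ 0.4423 -0.3206  0.2209] yaw 0.003 open 0.0932 t 34.25 F [-0.   0.3  0.7]
```

Call:
jog_arm(motion=[1,0,0.0051,0.02,-0.0018,0.0016,0.002,1,0,0.0051,0.045,-0.0018,0.0016,0.002,1,0,0.0051,0.07,-0.0018,0.0016,0.002,1,0,0.0051,0.0925,-0.0018,0.0016,0.002,1,0,0.0051,0.0925,-0.0018,0.0016,0.002,1,0,0.0051,0.0925,-0.0018,0.0016,0.002])

```text
t: 34.85
tool_pos: [0.442, -0.3228, 0.1742]
orientation: [-3.141, 0.0, 0.001]
force: [0.5, 0.1, -0.6]
opening: 0.0928
```

Call:
jog_arm(motion=[0.5,0,0,0,0,0,0,0.42,0,0,0,0,0,0,0.3,0,0,0,0,0,0,0.3,0,0,0,0,0,0,0.3,0,0,0,0,0,0,0.3,0,0,0,0,0,0,0.3,0,0,0,0,0,0,0.3,0,0,0,0,0,0], grip_force=25)

```text
t: 35.65
tool_pos: [0.442, -0.3227, 0.1742]
orientation: [-3.141, 0.0, 0.001]
force: [-0.7, 0.7, 0.9]
opening: 0.0367
```

Call:
jog_arm(motion=[0.3,0,0,-0.02,0,0,0,0.3,0,0,-0.05,0,0,0,0.3,0,0,-0.09,0,0,0,0.3,0,0,-0.13,0,0,0,0.3,0,0,-0.15,0,0,0,0.3,0,0,-0.15,0,0,0], grip_force=35)

```text
t: 36.25
tool_pos: [0.4429, -0.3236, 0.2519]
orientation: [3.14, -0.0, 0.004]
force: [0.8, 0.7, -4.5]
opening: 0.0363
```

```bash
python3 -c "
from h import *
go(.557,-.0965,.245,0)
"
```

```text
shift [ 0.2281 -0.4542  0.0134] turn [ 0.0012 -0.0016 -0.    ] | now [ 0.4429 -0.3236  0.2519] yaw -0.0 open 0.0363 t 36.25 F [ 0.8  0.7 -4.5]
```

Call:
jog_arm(motion=[0.3,0.015,-0.03,0,0,-0.001,0,0.3,0.05,-0.1,0.005,0,-0.001,0,0.3,0.09,-0.18,0.01,0,-0.001,0,0.3,0.135,-0.265,0.013,0,-0.001,0,0.3,0.175,-0.345,0.013,0,-0.001,0,0.3,0.207,-0.41,0.013,0,-0.001,0,0.3,0.223,-0.444,0.013,0,-0.001,0,0.3,0.228,-0.4542,0.013,0,-0.001,0])

```text
t: 37.05
tool_pos: [0.5571, -0.0941, 0.2438]
orientation: [3.141, 0.005, -0.001]
force: [-0.9, -1.1, -4.4]
opening: 0.0362
```

Call:
jog_arm(motion=[0.3,0,0,0,0,0,0,0.3,0,0,0,0,0,0])

```text
t: 37.25
tool_pos: [0.5564, -0.0947, 0.243]
orientation: [3.141, 0.004, -0.004]
force: [0.6, 0.4, -4.2]
opening: 0.0367
```

```bash
python3 -c "
from h import *
go(.557,-.0965,.181,0)
"
```

```text
shift [0.0015 0.0036 0.124 ] turn [0.0005 0.0016 0.0017] | now [ 0.5564 -0.0947  0.243 ] yaw 0.003 open 0.0367 t 37.25 F [ 0.6  0.4 -4.2]
```

Call:
jog_arm(motion=[0.3,0.0015,0.0036,0.02,0,0.0016,0.0017,0.3,0.0015,0.0036,0.05,0,0.0016,0.0017,0.3,0.0015,0.0036,0.08,0,0.0016,0.0017,0.3,0.0015,0.0036,0.105,0,0.0016,0.0017,0.3,0.0015,0.0036,0.118,0,0.0016,0.0017,0.3,0.0015,0.0036,0.124,0,0.0016,0.0017,0.3,0.0015,0.0036,0.127,0,0.0016,0.0017,0.3,0.0015,0.0036,0.127,0,0.0016,0.0017])

```text
t: 38.05
tool_pos: [0.5573, -0.0965, 0.1799]
orientation: [3.141, 0.0, 0.001]
force: [-0.9, -0.6, -3.6]
opening: 0.0361
```

Call:
jog_arm(motion=[0.3,0,0,0.001,0,0,0,0.3,0,0,0.0025,0,0,0,0.3,0,0,0.0025,0,0,0])

```text
t: 38.35
tool_pos: [0.5575, -0.0966, 0.1789]
orientation: [3.14, 0.0, 0.002]
force: [0.0, -0.4, -3.9]
opening: 0.0366
```

Call:
jog_arm(motion=[0.3,0,0,0.001,0,0,0,0.3,0,0,0.003,0,0,0,0.3,0,0,0.003,0,0,0])

```text
t: 38.65
tool_pos: [0.5579, -0.0966, 0.1781]
orientation: [3.14, 0.0, 0.004]
force: [0.4, 0.7, -0.2]
opening: 0.0361
```

Call:
jog_arm(motion=[0.3,-0.001,0,0.001,0,0,0,0.3,-0.001,0,0.0015,0,0,0])

```text
t: 38.85
tool_pos: [0.5579, -0.0966, 0.1782]
orientation: [3.14, 0.0, 0.006]
force: [0.1, 1.7, 3.1]
opening: 0.0364
```

Call:
jog_arm(motion=[0.42,0,0,0,0,0,0,0.45,0,0,0,0,0,0,0.55,0,0,0,0,0,0,0.7,0,0,0,0,0,0,0.85,0,0,0,0,0,0,1,0,0,0,0,0,0,1,0,0,0,0,0,0,1,0,0,0,0,0,0])

```text
t: 39.65
tool_pos: [0.5579, -0.0966, 0.1781]
orientation: [3.14, 0.0, 0.006]
force: [0.9, 0.9, 0.9]
opening: 0.0852
```

Call:
jog_arm(motion=[1,0,0,-0.04,0,0,0,1,0,0,-0.1,0,0,0,1,0,0,-0.16,0,0,0,1,0,0,-0.22,0,0,0,1,0,0,-0.22,0,0,0])

```text
t: 40.15
tool_pos: [0.5596, -0.097, 0.2938]
orientation: [3.138, 0.0, 0.019]
force: [-0.4, -0.8, 1.0]
opening: 0.0932
```

```bash
python3 -c "
from h import *
go(.42,-.33,.30,0)
"
```

```text
shift [-0.2791  0.466  -0.014 ] turn [ 0.0024 -0.0076  0.0001] | now [ 0.5596 -0.097   0.2938] yaw 0.0 open 0.0932 t 40.15 F [-0.4 -0.8  1. ]
```

Call:
jog_arm(motion=[1,-0.03,0.05,-0.014,0,-0.0076,0,1,-0.07,0.12,-0.014,0,-0.0076,0,1,-0.12,0.2,-0.014,0,-0.0076,0,1,-0.17,0.28,-0.014,0,-0.0076,0,1,-0.22,0.36,-0.014,0,-0.0076,0,1,-0.26,0.43,-0.014,0,-0.0076,0,1,-0.279,0.466,-0.014,0,-0.0076,0,1,-0.279,0.466,-0.014,0,-0.0076,0])

```text
t: 40.95
tool_pos: [0.4183, -0.3321, 0.2989]
orientation: [3.138, -0.006, -0.002]
force: [0.3, -0.3, -0.4]
opening: 0.0929
```

Call:
jog_arm(motion=[1,0,0,0,0,0,0,1,0,0,0,0,0,0,1,0,0,0,0,0,0])

```text
t: 41.25
tool_pos: [0.4188, -0.3311, 0.2987]
orientation: [3.139, -0.003, -0.002]
force: [0.3, 0.0, -0.2]
opening: 0.093
```

Run:
```python
from h import *
a=load('top0');b=snap('top','t10');snap('scene','s10')
i=np.hstack([x['frame'][95:195,235:355,::-1] for x in(a,b)]); cv2.imwrite('pics/cmp.png',cv2.resize(i,None,fx=3.3,fy=3.3,interpolation=cv2.INTER_CUBIC))
i=np.hstack([load(n)['frame'][90:240,250:380,::-1] for n in('s1','s10')]); cv2.imwrite('pics/cmp2.png',cv2.resize(i,None,fx=3,fy=3,interpolation=cv2.INTER_CUBIC))
```

```text
(no output)
```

View pics/cmp.png

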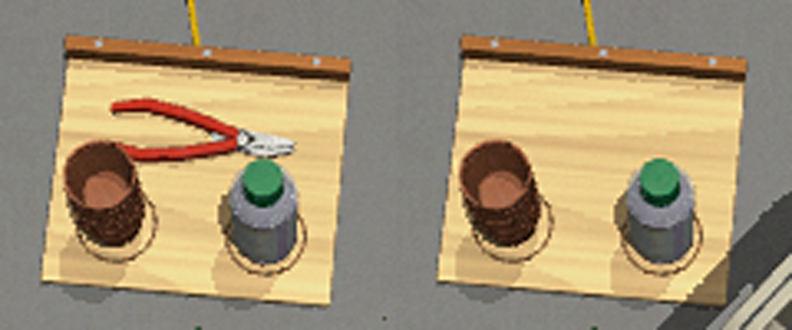

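View pics/cmp2.png

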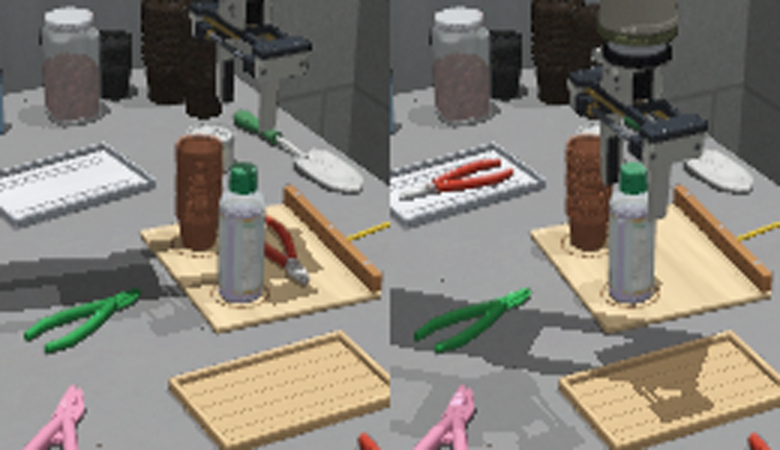

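View pics/t10.png

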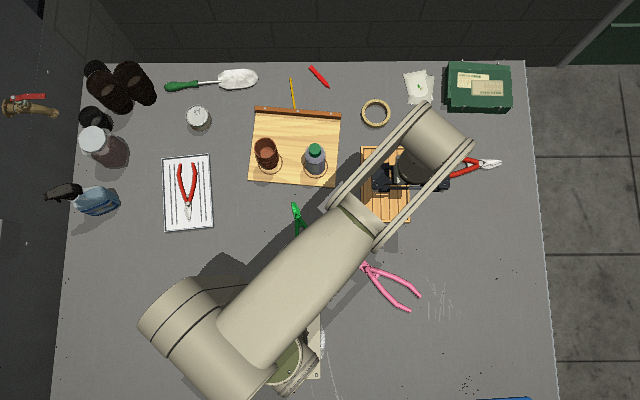

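In both views the pots and the bottle match the start pictures: pots at (266,150), bottle at (315,153). The secateurs lie in the tool tray at (187,190), the tin (198,118) and tape (376,112) have not moved, and the gripper touches nothing. Handing in.

```bash
python3 -c "
from plant import close_job; print(close_job())"
```

```text
the job is handed in; nothing more can be done
None
```

The job is done and handed in; the robot clock read about 41 s of the 120 s allowed.

- **Moves:** I set the bottle and then the pots aside in the slatted tray. I then laid the smaller red secateurs lengthwise in the steel tray, and put the pots and the bottle back on their rings.
- **Last checks:** In both cameras the pots and the bottle look the same as in the start pictures, upright on their rings. By eye they are within a pixel or two, which is a few mm. From the top picture taken just after release, the secateurs lie along the tray's axis with their middle about 1–2 mm from its centre. The tin and the tape show at the same pixels as before. The gripper hangs open and free, with almost no force on it.
- **Disagreements:** Measuring the pots and the bottle by the scene camera differed from the top camera by 6–7 mm. I used the top camera, which agreed with the stand and the rings. The secateurs' yaw on the stand came out between −0.08 and −0.13 rad depending on the points used, and I gripped at −0.12. No check failed; the hand-in reports no verdict.

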